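# Pry open the charger's snap cover and press its membrane start key

## Task

Start the battery charger: take the screwdriver, lever its blade up under the lip of the snap-fit cover at the pry notch in the front, swing the cover up until it stands fully open, and lay the screwdriver back down flat on the worktop. Then press the long bar-shaped key with the gripper's fingertips until you feel it resist firmly, hold it for about a second and let go; it is a membrane key that hardly moves, so do not force it. Leave the round key alone and the cover open, and do not disturb the flat tin or the tape measure.

Things in the scene. Friction and masses are not known exactly. Their poses are not given: they have to be found in the camera images.
- charger: grey desk-type battery charger fixed to the worktop, 193 mm deep (its x, front to back), 210 wide (y), 173 high plus two 16 mm brass studs at the back. Origin on the worktop; the base spans x = -118 to 75 mm. The keypad slopes at 30 degrees from (x,z) = (-75, 110) up to (33, 172.5) mm: outward normal (-0.5, 0, 0.866). A ledge 88 mm high runs along the front, x = -118 to -91 mm.
- charger_notch (a point): mouth of the pry notch, straight below the edge of the cover's lip: charger frame (-92, 0, 96.5) mm. The notch is 50 mm wide along y; floor (the ledge) at z = 88, shut lip's lower edge at z = 107 mm; a blade can go 20 mm further in. In front of it, at x = -112 mm, a steel rib (top z = 96 mm, 50 long) is the edge to lever on: a blade pointing 10 to 15 degrees down goes in over the rib and under the lip.
- cover (a joint): opening angle (rad) of the black snap-fit cover: 0 shut, 1.78 fully open at its stop, leaning 18 degrees forward from vertical, over the keypad, its edge 0.31 m above the worktop. It turns about charger_hinge, lip rising. Shut, a catch holds it: 2 to 3 N upward at the lip, free within 0.1 rad; then the stiff hinge (about 1 N at the lip) stays at any angle.
- charger_hinge (a point): middle of the cover's hinge axis, which is parallel to the charger's y: charger frame (30, 0, 178) mm
- cover_lip (a point): middle of the lower edge of the cover's lip, on its underside; moves with the cover, 141 mm from the hinge. The cover is a plate 144 mm long, 192 mm wide and 5 mm thick, hiding the keypad when shut.
- bar_key_top (a point): centre of the top face of the bar-shaped membrane key, 74 mm along the charger's y by 32 mm up the slope, on the left (+y) half of the keypad, 74 mm down the slope from its top edge, standing 3 mm over the keypad. Moves at most 1.2 mm along the keypad's normal; registers above 4 N from the fingertips, breaks above 30 N.
- bar_key: the bar-shaped key; origin in the keypad's surface at the key's centre, z along the keypad's normal, y along the key's long side
- round_key: the round membrane key, 42 mm in diameter, 100 mm to the right (-y) of the bar-shaped key's centre on the same keypad: not to be pressed. Origin in the keypad's surface at the key's centre.
- screwdriver: flat-blade screwdriver with red handle, 214 mm long, 0.11 kg, lying on the worktop. Origin on its underside near mid-length; the shaft's axis is 14.5 mm above it (12 to 14 mm above the worktop); x points from the blade to the handle's end. Shaft 6 mm thick, from the tip at x = -106 to x = 0; handle 28 mm thick, x = 0 to 107 mm.
- screwdriver_tip (a point): tip of the blade, on the shaft's axis: screwdriver frame (-106, 0, 14.5) mm
- screwdriver_grip (a point): point on the handle's axis where it balances well in a grasp: screwdriver frame (25, 0, 14.5) mm. Held here it can twist in the jaws when the tip carries more than about 3 N, so lever on the rib (handle going down) rather than merely lifting.
- bit_tin: bystander: flat blue tin, 104x169x32 mm, on the worktop to the left; origin under its centre
- tape_measure: bystander: yellow tape measure, 34x76x60 mm, standing on the left nearer the robot; origin under its centre

How it is judged:
By the outcome, as a careful person would: the job done as asked, in the order asked, and still so for the second after the job is handed in, with the robot touching nothing.
It also fails if it takes over 58 s, if anything falls off the work surface, if the arm or the gripper's body presses on something with over 40 N, if the wrist force passes 120 N, or if a joint passes its speed limit or range.

## Robot

A 7-joint arm with a two-finger parallel gripper is mounted at the origin on a cart in front of the work surface, level with it; the furniture and walls round the work are solid. World frame = base frame: x ahead of the robot, y to its left, z up, the work surface at z = 0. Lengths are in m, angles in rad, forces in N, time in s.
With the tool pointing down it reaches from about 0.4 to 0.85 m from the base axis. Payload 4.5 kg.
Tool frame: the origin (TCP) lies midway between the tips of the shut fingers; the grasp point (between the pads) lies 19 mm behind it; z points along the fingers, y is the line along which they close (so a half turn about z gives the same grasp; the last joint's range is limited). The gripper opens to 88 mm and grips with 3 to 60 N. Pads are 18 mm wide; open, the fingers measure 123 mm over their backs; the gripper's body (75 mm by 187 mm) begins 45 mm behind the grasp point.
Start: joints at [1.264, 0.689, -0.195, 1.565, 0.157, 0.902, -0.215], TCP at [0.209, -0.589, 0.239] pointing down, gripper open.
Joint ranges: [-3.01, 3.01], [-0.46, 2.08], [-1.47, 1.51], [0.13, 2.56], [-1, 4.14], [0.04, 2.09], [-2.66, 2.66]. Speed limits (rad/s): [2.57, 2.57, 3.14, 3.14, 3.14, 3.14, 3.14].

## Interface

Orientations are given as a unit quaternion [x, y, z, w].
In Python, from plant import r gives the robot as it stands.
- The arm moves only by the tool carry_out, never from a script. Its argument "plan" is a list of rows, each an object with "rot": the turn, a rotation vector about the tool's x, y, z in rad, a list of three; "xyz": the shift along the tool's x, y, z in m, a list of three; "grip": the closure in counts, from 0 (fully open) to 255 (shut). In form: [{"rot": [wx, wy, wz], "xyz": [dx, dy, dz], "grip": grip}, ...]. A call has 1 to 8 rows; each row is the pose to reach, as a shift and turn from the pose commanded when the call began, along the tool's axes at that moment; what a row does not reach only later rows make up. A row lasts 1/12 s, in which the tool goes at most 41.7 mm and 7.16 degrees, less where a joint would pass 70% of its speed; a pose out of reach is approached as far as the arm can. A call with a gripper value outside its range is refused whole. The fingers move at their own pace and stop on an object; "squeeze" is the grip in N (left out, the last holds). Time passes only in rows, so rows that repeat a pose let the fingers close. It gives the time, the measured TCP pose, the force, the opening and the grip force at its end, in the units of the state.
- r.get_state(): the state, without advancing time (a new reading comes with each control period).
- r.snapshot(name): name is "side" or "top"; returns the picture (420x560x3 uint8, red, green, blue); there is no depth.
- r.camera_params(name): a dict with "fx", "fy", "cx", "cy" (pixels), "position" and "attitude" of the camera in the world. Camera axes: x right, y down, z forward; pixel columns grow to the right and rows downward; lengths in m; the calibration is good to about 2 mm. A picture is of the moment at which its call begins. camera_params takes no time and is no camera call.
- r.finish_job(): hands the job in; it is judged then, once.
The state is a dict: "clock": time; "q": joint angles; "qd": joint speeds; "joint_torque": joint torques, N m; "tool_pos": TCP position; "eef_rot": TCP orientation; "contact_force": force on the tool from outside, world axes, zero at the start; "moment": the same for the moment, N m; "opening": opening from 0.0 (shut) to 1.0 (fully open); "finger_force": force on a finger pad.
Only numpy, scipy, OpenCV 4.12 (cv2) and the standard library are available. Lean on these libraries where they do the work, as an engineer would, in place of code of your own. Each camera call takes 0.05 s, during which the arm holds its last target. There are 200 camera calls.

## Working session

There is one attempt and no reset: what is moved stays moved. The work goes in short steps, Python scripts to look and compute and a tool call to move; the robot and the scene stay as the last step left them, time stands still between calls to the robot, and variables do not carry over. Pictures are saved under pics/ and viewed, at most 10 in all, crops included, and the job is handed in when it is done.

Besides the shell and the picture viewer there is one more tool, called after "Request:" by a JSON object that holds its "method" and its "body". carry_out: Moves the arm, as the interface text tells. Its arguments: {"type":"object","properties":{"plan":{"type":"array"},"squeeze":{"type":"number"}},"required":["plan"]}

```bash
mkdir -p pics; ls
python3 - <<'E'
from plant import r
import cv2
for n in("side","top"):
    cv2.imwrite(f"pics/{n}0.png",r.snapshot(n)[:,:,::-1]); print(n,r.camera_params(n))
print(r.get_state())
E
```

```text
pics
side {'fx': 448.1284132396831, 'fy': 448.1284132396831, 'cx': 280.94151294368527, 'cy': 212.11493122936278, 'position': array([ 0.69409901, -0.16630111,  1.04540449]), 'attitude': array([ 0.93807265,  0.20851362, -0.05818098, -0.27047504])}
top {'fx': 432.21756263213274, 'fy': 432.21756263213274, 'cx': 274.2496544507116, 'cy': 207.72724983782868, 'position': array([0.33935702, 0.32736872, 1.01858489]), 'attitude': array([-0.69485673,  0.71588837, -0.03824431,  0.05670395])}
{'clock': 0.1, 'q': array([ 1.26379634,  0.68989946, -0.19452209,  1.56623653,  0.15729978,
        0.9024946 , -0.21505841]), 'qd': array([-4.74787000e-04, -2.05519144e-03, -5.96638492e-04, -3.29901698e-03,
        1.08173983e-03,  2.07024893e-03,  4.04265501e-05]), 'joint_torque': array([-3.04800487e-03, -5.28499961e+01, -1.27175085e+00, -1.53837186e+01,
       -5.26758889e-02,  1.97243950e-03,  5.56621126e-05]), 'tool_pos': array([ 0.20867162, -0.58853516,  0.23799162]), 'eef_rot': array([ 9.85506600e-01,  1.69635087e-01, -1.97498464e-04, -7.99518582e-04]), 'contact_force': array([ 0.3951979 , -0.12126378,  0.37907437]), 'moment': array([ 0.0054658 ,  0.03679094, -0.02044466]), 'finger_force': 0.0, 'opening': 1.001173461487389}
```

View pics/side0.png

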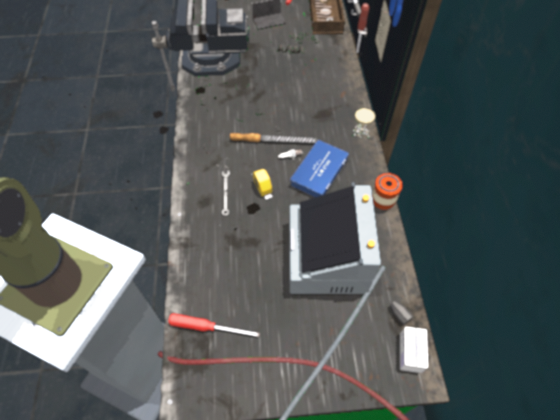

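View pics/top0.png

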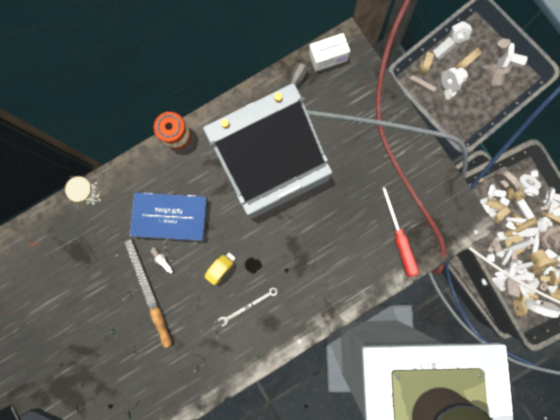

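The side view shows the red handle at about (170–213, 323), with the blade tip at (258,335). The charger's black cover is around (300–360, 190–275), with studs at (366,198) and (371,244). In the top view the studs are at (226,123) and (279,97), the handle end is at (412,274), and the tip is at (385,188). Next I measure these by mask and triangulation.

```bash
cat > h.py <<'E'
import numpy as np, cv2
from scipy.spatial.transform import Rotation as R
from plant import r
P={n:r.camera_params(n) for n in("side","top")}
def ray(n,uv):
    p=P[n]; d=np.array([(uv[0]-p['cx'])/p['fx'],(uv[1]-p['cy'])/p['fy'],1.])
    d=R.from_quat(p['attitude']).apply(d); return p['position'],d/np.linalg.norm(d)
def onz(n,uv,z):
    o,d=ray(n,uv); return o+d*(z-o[2])/d[2]
def tri(a,b):
    (o1,d1),(o2,d2)=ray("side",a),ray("top",b)
    t=np.linalg.lstsq(np.c_[d1,-d2],o2-o1,rcond=None)[0]
    p,q=o1+t[0]*d1,o2+t[1]*d2; return (p+q)/2,np.linalg.norm(p-q)
def proj(n,X):
    p=P[n]; c=R.from_quat(p['attitude']).inv().apply(np.asarray(X)-p['position'])
    return np.array([p['fx']*c[0]/c[2]+p['cx'],p['fy']*c[1]/c[2]+p['cy']])
def biggest(m,near):
    k,l,s,c=cv2.connectedComponentsWithStats(m.astype(np.uint8))
    i=[j for j in range(1,k) if s[j,4]>8]; j=min(i,key=lambda j:np.hypot(*(c[j]-near)))
    return l==j,c[j],s[j]
E
python3 - <<'E'
from h import *
np.set_printoptions(precision=4,suppress=True)
g={}
near={"side":dict(h=(192,323),s=(236,331),b=(330,232),y=[(366,198),(371,244)]),"top":dict(h=(405,254),s=(390,210),b=(270,152),y=[(226,123),(279,97)])}
for n in near:
    im=cv2.imread(f"pics/{n}0.png"); hsv=cv2.cvtColor(im,cv2.COLOR_BGR2HSV); H,S,V=[hsv[...,i].astype(int) for i in range(3)]
    N=near[n]
    m,c,s=biggest(((H<8)|(H>172))&(S>150)&(V>90),N['h'])
    pts=np.argwhere(m)[:,::-1].astype(float)
    d=np.linalg.svd(pts-c,full_matrices=False)[2][0]; 
    if d@(np.array(N['s'])-N['h'])<0:d=-d
    t=(pts-c)@d; print(n,"handle",c,s[4],"ends",c+d*t.min(),c+d*t.max())
    # blade: bright along near line
    box=np.zeros(V.shape,bool);
    m=(V>130)&(S<60); m,cs,s=biggest(m,N['s']); q=np.argwhere(m)[:,::-1]; tt=(q-c)@d
    print(" shaft",cs,s[4],"tip",q[tt.argmax()],"start",q[tt.argmin()])
    ys=[biggest((H>15)&(H<32)&(S>120)&(V>120),y)[1:] for y in N['y']]; print(" studs",[ (a[0],a[1][4]) for a in ys]); g[n]=[a[0] for a in ys]
    m=(V<40); m,c,s=biggest(cv2.erode(m.astype(np.uint8),np.ones((3,3))),N['b']); m=cv2.dilate(m.astype(np.uint8),np.ones((3,3)))
    cn=max(cv2.findContours(m,0,2)[0],key=cv2.contourArea); hull=cv2.convexHull(cn)
    print(" cover",c,s,cv2.approxPolyDP(hull,6,True)[:,0].tolist())
for i in 0,1: print(tri(g["side"][i],g["top"][i]))
E
python3 - <<'E'
import cv2,numpy as np
a=cv2.imread('pics/side0.png')[170:310,270:400];b=cv2.imread('pics/top0.png')[75:225,190:340]
cv2.imwrite('pics/c0.png',np.hstack([cv2.resize(a,(390,420),interpolation=2),cv2.resize(b,(410,420),interpolation=2)]))
E
```

```text
side handle [190.0718 326.326 ] 181 ends [168.6961 322.8918] [212.8419 329.9841]
 shaft [236.6197 330.2991] 234 tip [259 335] start [214 326]
 studs [(array([364.8421, 198.8421]), np.int32(19)), (array([369.9, 245. ]), np.int32(20))]
 cover [389.0313  58.4735] [ 361    0   65  139 3675] [[426, 0], [382, 139], [360, 59], [360, 0]]
top handle [402.0064 254.8662] 157 ends [408.8522 276.0188] [394.3503 231.2103]
 shaft [390.4251 208.    ] 207 tip [383 186] start [398 230]
 studs [(array([226.    , 125.0769]), np.int32(13)), (array([278.5   ,  99.2143]), np.int32(14))]
 cover [251.4068 264.2034] [247 260  11  10  59] [[258, 262], [246, 266]]
(array([0.6267, 0.4419, 0.1793]), np.float64(0.004884144867205164))
(array([0.6775, 0.3339, 0.1765]), np.float64(0.0033185021393480883))
```

View pics/c0.png

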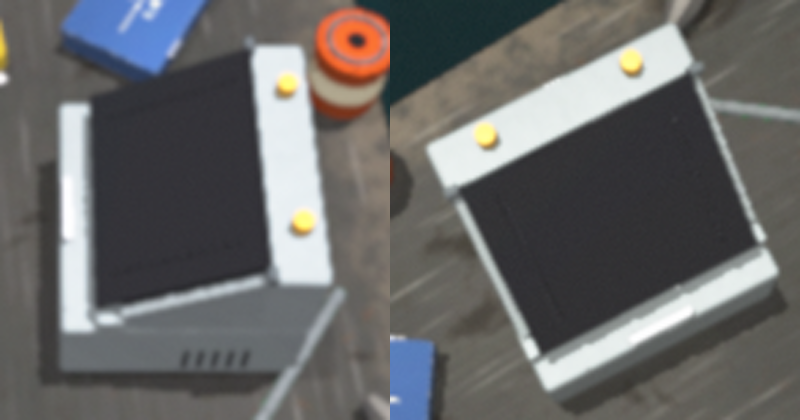

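The crop shows the cover lying shut. The bright rib is on the ledge at about (293,239) in the side view and (289,191) in the top view, and the rear plate's corners are clear. Next I fit the charger pose.

Run:
```python
from h import *
np.set_printoptions(precision=4,suppress=True)
C={}
for n,roi,rb in(("side",(285,175,385,290),(293,239)),("top",(195,85,335,215),(289,191))):
    im=cv2.imread(f"pics/{n}0.png"); V=cv2.cvtColor(im,cv2.COLOR_BGR2HSV)[...,2].astype(int)
    x0,y0,x1,y1=roi; M=np.zeros(V.shape,np.uint8); M[y0:y1,x0:x1]=1
    m,c,s=biggest(cv2.morphologyEx(((V<75)&(M>0)).astype(np.uint8),cv2.MORPH_OPEN,np.ones((5,5))),(330,232) if n=="side" else (270,152))
    cn=max(cv2.findContours(m.astype(np.uint8),0,1)[0],key=cv2.contourArea)
    print(n,"cover",c,s[4],cv2.approxPolyDP(cv2.convexHull(cn),5,True)[:,0].tolist())
    m,c,s=biggest((V>228)&(M>0),rb); p=np.argwhere(m)[:,::-1]; print(" rib",c,s); C[n]=c
    ex=cv2.minAreaRect(p.astype(np.float32)); print(ex)
    print(" rib z96",onz(n,c,.096))
print("rib tri",tri(C["side"],C["top"]))
for nm,a,b in(("shaft start",(214,326),(398,230)),("tip",(259,335),(383,186)),("h end",(168.7,322.9),(410,277))):
    print(nm,tri(a,b),onz("side",a,.013),onz("top",b,.013))
# rear plate corners from crop
f=lambda u,v:(270+u/3,170+v/3); t=lambda u,v:(190+(u-390)*150/410,75+v*150/420)
for nm,a,b in(("rearL",f(256,45),t(428,150)),("rearR",f(328,283),t(683,27))):
    print(nm,tri(a,b),onz("side",a,.173),onz("top",b,.173))
```

```text
side cover [328.644  230.1212] 4028 [[352, 187], [358, 259], [302, 270], [301, 201]]
 rib [294.1344 243.5189] [291 206   9  74 424]
((294.4309997558594, 242.51583862304688), (73.13845825195312, 7.16390323638916), 88.40885925292969)
 rib z96 [0.5115 0.3083 0.096 ]
top cover [270.5564 151.2532] 5865 [[300, 103], [321, 163], [245, 198], [218, 142]]
 rib [286.7866 189.7549] [245 167  85  46 567]
((287.2713317871094, 189.51495361328125), (8.037355422973633, 92.13240051269531), 64.75946807861328)
 rib z96 [0.5029 0.3215 0.096 ]
rib tri (array([0.507 , 0.3211, 0.0708]), np.float64(0.0008552639030619981))
shaft start (array([0.4151, 0.0687, 0.0176]), np.float64(0.001982384166753176)) [0.4147 0.0703 0.013 ] [0.4147 0.0669 0.013 ]
tip (array([0.5194, 0.0955, 0.0136]), np.float64(0.0010888822962225938)) [0.5197 0.096  0.013 ] [0.5191 0.095  0.013 ]
h end (array([ 0.3048,  0.0379, -0.0164]), np.float64(0.002357177339173999)) [0.3146 0.0317 0.013 ] [0.3067 0.0469 0.013 ]
rearL (array([0.6048, 0.475 , 0.1896]), np.float64(0.02543034482204178)) [0.5942 0.4764 0.173 ] [0.621  0.4865 0.173 ]
rearR (array([0.709 , 0.2961, 0.177 ]), np.float64(0.00816777167921294)) [0.7123 0.3012 0.173 ] [0.7071 0.2937 0.173 ]
```

Run:
```python
from h import *
np.set_printoptions(precision=4,suppress=True)
pr=[("HL",(352,187),(218,142),(.030,.096,.182)),("HR",(358,259),(300,103),(.03,-.096,.182)),("LR",(302,270),(321,163),(-.094,-.096,.111)),("LL",(301,201),(245,198),(-.094,.096,.111))]
f=lambda u,v:(270+u/3,170+v/3); t=lambda u,v:(190+(u-390)*150/410,75+v*150/420)
pr+=[("rL",f(302,45),t(428,150),(.075,.105,.173)),("rR",f(330,283),t(683,25),(.075,-.105,.173))]
X=[]
for n,a,b,m in pr:
    x,e=tri(a,b); X.append(x); print(n,x,e,onz("side",a,m[2])[:2],onz("top",b,m[2])[:2])
for n,a in(("side",(293,239)),("top",(289,191))):
    im=cv2.imread(f"pics/{n}0.png").min(2).astype(int)
    m,c,s=biggest((im>238)&(np.add.outer(abs(np.arange(420)-a[1]),abs(np.arange(560)-a[0]))<40),a); print("rib",n,c,s,onz(n,c,.096),cv2.minAreaRect(np.argwhere(m)[:,::-1].astype(np.float32)))
M=np.array([p[3] for p in pr])[:,:2]; D=np.array(X)[:,:2]
def fit(M,D):
    mc,dc=M.mean(0),D.mean(0); A=(M-mc).T@(D-dc); th=np.arctan2(A[0,1]-A[1,0],A[0,0]+A[1,1])
    Rm=np.array([[np.cos(th),-np.sin(th)],[np.sin(th),np.cos(th)]]); o=dc-Rm@mc; print(np.degrees(th),o,"\n",((D-o)@Rm-M)*1000)
fit(M,D); fit(M[[0,1,2,3]],D[:4])
```

```text
HL [0.5894 0.457  0.1857] 0.003145987801711863 [0.59   0.4609] [0.5891 0.4566]
HR [0.6661 0.2901 0.1788] 0.0016499028935714928 [0.6668 0.289 ] [0.6641 0.2898]
LR [0.5573 0.2468 0.1082] 0.0017643439065134212 [0.5584 0.2461] [0.5559 0.2465]
LL [0.4835 0.4101 0.1233] 0.0003098988994964502 [0.4808 0.4179] [0.4853 0.4111]
rL [0.6245 0.4889 0.1728] 0.00784494039506141 [0.6274 0.492 ] [0.621  0.4865]
rR [0.7102 0.2961 0.178 ] 0.008343828485630962 [0.7136 0.3018] [0.7086 0.2937]
rib side [292.5541 238.3514] [291 228   4  21  74] [0.5023 0.3195 0.096 ] ((292.5, 238.0), (20.0, 3.0), 90.0)
rib top [288.4177 190.2658] [277 184  24  13  79] [0.5016 0.318  0.096 ] ((288.4000549316406, 190.3000030517578), (2.683281421661377, 25.491174697875977), 63.43495178222656)
24.007663905050247 [0.6018 0.3633] 
 [[-3.2951 -5.4032]
 [-1.0587  2.9638]
 [ 5.9494  7.6099]
 [ 4.8954 -5.1512]
 [-3.1973  0.4788]
 [-3.2937 -0.4983]]
24.02184447271934 [0.6033 0.364 ] 
 [[-4.8954 -5.4222]
 [-2.7045  2.9443]
 [ 4.3048  7.6194]
 [ 3.2951 -5.1415]]
```

```bash
cat >> h.py <<'E'
np.set_printoptions(precision=4,suppress=True)
def Rt(yaw,p):
    y,p=np.radians([yaw,p]); x=np.array([np.cos(y)*np.cos(p),np.sin(y)*np.cos(p),np.sin(p)]); Y=np.array([np.sin(y),-np.cos(y),0])
    return R.from_matrix(np.c_[x,Y,np.cross(x,Y)])
CY=24.2; CO=np.array([.6035,.3643,0])
def ch(x,y,z): # charger frame (mm) to world
    return CO+R.from_euler('z',CY,degrees=True).apply(np.array([x,y,z])/1000)
def steps(targets,start=None):
    """targets: (pos,yaw,pitch); prints shift/turn relative to pose now, all in one tool frame"""
    s=r.get_state(); p0,R0=(s['tool_pos'],R.from_quat(s['eef_rot'])) if start is None else (start[0],Rt(*start[1:]))
    for p,y,b in targets:
        print("xyz",R0.inv().apply(np.asarray(p)-p0),"rot",(R0.inv()*Rt(y,b)).as_rotvec())
E
python3 - <<'E'
from h import *
steps([((.4022,.0654,.15),14.4,0),((.4022,.0654,.003),14.4,0)])
E
```

```text
xyz [ 0.401  -0.5514  0.0889] rot [-0.0016  0.0002  0.0896]
xyz [ 0.4011 -0.5512  0.2359] rot [-0.0016  0.0002  0.0896]
```

Request:
{"method": "carry_out", "body": {"plan": [{"xyz": [0.2,-0.275,0.045],"rot": [0,0,0.045],"grip": 0},{"xyz": [0.2,-0.275,0.045],"rot": [0,0,0.045],"grip": 0},{"xyz": [0.2,-0.275,0.045],"rot": [0,0,0.045],"grip": 0},{"xyz": [0.2,-0.275,0.045],"rot": [0,0,0.045],"grip": 0},{"xyz": [0.2,-0.275,0.045],"rot": [0,0,0.045],"grip": 0},{"xyz": [0.401,-0.551,0.089],"rot": [0,0,0.09],"grip": 0},{"xyz": [0.401,-0.551,0.089],"rot": [0,0,0.09],"grip": 0},{"xyz": [0.401,-0.551,0.089],"rot": [0,0,0.09],"grip": 0}], "squeeze": 60}}

```text
clock: 0.77
tool_pos: [0.3029, -0.2704, 0.1951]
eef_rot: [0.992, 0.125, 0.0, 0.0]
contact_force: [0.9, 0.5, 0.2]
opening: 0.999
finger_force: 0.0
```

Run:
```python
from h import *
s=r.get_state(); print(s['clock'],s['tool_pos'],s['q'])
steps([((.4022,.0654,.15),14.4,0),((.4022,.0654,.003),14.4,0)])
```

```text
0.7667 [ 0.3029 -0.2704  0.1951] [ 0.6838  0.5039 -0.1023  2.244   0.1272  0.3985 -0.8441]
xyz [ 0.1793 -0.3008  0.0452] rot [ 0.0001 -0.0003 -0.0014]
xyz [ 0.1792 -0.3009  0.1922] rot [ 0.0001 -0.0003 -0.0014]
```

Request:
{"method": "carry_out", "body": {"plan": [{"xyz": [0.179,-0.301,0.045],"rot": [0,0,0],"grip": 0},{"xyz": [0.179,-0.301,0.045],"rot": [0,0,0],"grip": 0},{"xyz": [0.179,-0.301,0.045],"rot": [0,0,0],"grip": 0},{"xyz": [0.179,-0.301,0.045],"rot": [0,0,0],"grip": 0},{"xyz": [0.179,-0.301,0.045],"rot": [0,0,0],"grip": 0},{"xyz": [0.179,-0.301,0.045],"rot": [0,0,0],"grip": 0},{"xyz": [0.179,-0.301,0.045],"rot": [0,0,0],"grip": 0},{"xyz": [0.179,-0.301,0.045],"rot": [0,0,0],"grip": 0}]}}

```text
clock: 1.43
tool_pos: [0.3961, 0.0472, 0.1524]
eef_rot: [0.992, 0.125, -0.0, 0.0]
contact_force: [0.6, -0.6, 0.1]
opening: 0.998
finger_force: 0.0
```

Request:
{"method": "carry_out", "body": {"plan": [{"xyz": [0,0,0],"rot": [0,0,0],"grip": 0},{"xyz": [0,0,0],"rot": [0,0,0],"grip": 0}]}}

```text
clock: 1.6
tool_pos: [0.3965, 0.0481, 0.1523]
eef_rot: [0.992, 0.129, 0.0, -0.0]
contact_force: [-1.9, -0.6, -0.6]
opening: 0.999
finger_force: 0.0
```

Run:
```python
from h import *
s=r.get_state(); print(s['clock'],s['tool_pos'],s['q'])
steps([((.4022,.0654,.15),14.4,0),((.4022,.0654,.003),14.4,0)])
a,b=r.snapshot("side"),r.snapshot("top")
u,v=[np.int32(proj(n,(.42,.07,.05))) for n in("side","top")]
c=lambda im,p:cv2.resize(im[max(p[1]-70,0):p[1]+70,max(0,p[0]-70):p[0]+70],(400,400),interpolation=2)
cv2.imwrite("pics/g1.png",np.hstack([c(a,u),c(b,v)])[:,:,::-1])
```

```text
1.6 [0.3965 0.0481 0.1523] [-0.2579  0.5961  0.0346  2.3108 -0.0869  0.2355 -1.4573]
xyz [ 0.0099 -0.0153  0.0024] rot [-0.0008 -0.0004  0.0068]
xyz [ 0.0098 -0.0151  0.1494] rot [-0.0008 -0.0004  0.0068]
```

View pics/g1.png

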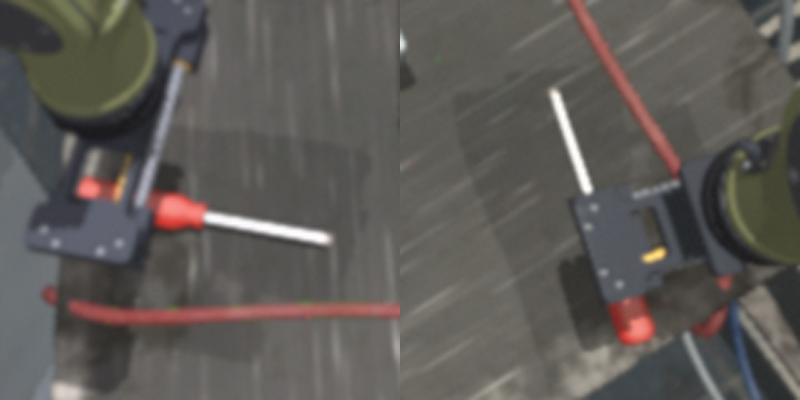

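The picture shows the open hand above the red handle, in line with it. The shaft in the side crop runs (205–330, 215–240). Next I shift the rest of the way and go down.

Request:
{"method": "carry_out", "body": {"plan": [{"xyz": [0.01,-0.015,0.02],"rot": [0,0,0.007],"grip": 0},{"xyz": [0.01,-0.015,0.05],"rot": [0,0,0.007],"grip": 0},{"xyz": [0.01,-0.015,0.085],"rot": [0,0,0.007],"grip": 0},{"xyz": [0.01,-0.015,0.115],"rot": [0,0,0.007],"grip": 0},{"xyz": [0.01,-0.015,0.135],"rot": [0,0,0.007],"grip": 0},{"xyz": [0.01,-0.015,0.146],"rot": [0,0,0.007],"grip": 0},{"xyz": [0.01,-0.015,0.148],"rot": [0,0,0.007],"grip": 0},{"xyz": [0.01,-0.015,0.148],"rot": [0,0,0.007],"grip": 0}]}}

```text
clock: 2.37
tool_pos: [0.4241, 0.0628, 0.0222]
eef_rot: [0.992, 0.123, -0.02, 0.001]
contact_force: [0.8, -0.0, -0.6]
opening: 0.999
finger_force: 0.0
```

Run:
```python
from h import *
s=r.get_state(); print(s['clock'],s['tool_pos'],s['q'])
steps([((.4022,.0654,.15),14.4,0),((.4022,.0654,.003),14.4,0)])
```

```text
2.3667 [0.4241 0.0628 0.0222] [-0.2778  0.9123  0.0423  2.2472 -1.0009  0.0433 -0.5744]
xyz [-0.0257 -0.0082 -0.1268] rot [-0.0029  0.0408 -0.005 ]
xyz [-0.0197 -0.0078  0.0201] rot [-0.0029  0.0408 -0.005 ]
```

Run:
```python
from h import *
steps([((.4022,.0654,.11),14.4,-14),((.4022,.0654,.006),14.4,-14)])
```

```text
xyz [-0.0241 -0.0081 -0.0868] rot [-0.0034 -0.2035 -0.0046]
xyz [-0.0199 -0.0078  0.0171] rot [-0.0034 -0.2035 -0.0046]
```

Request:
{"method": "carry_out", "body": {"plan": [{"xyz": [0,0,-0.04],"rot": [0,0,0],"grip": 0},{"xyz": [-0.01,-0.004,-0.07],"rot": [0,-0.1,0],"grip": 0},{"xyz": [-0.024,-0.008,-0.087],"rot": [-0.003,-0.2,-0.005],"grip": 0},{"xyz": [-0.024,-0.008,-0.087],"rot": [-0.003,-0.2,-0.005],"grip": 0},{"xyz": [-0.024,-0.008,-0.087],"rot": [-0.003,-0.2,-0.005],"grip": 0},{"xyz": [-0.024,-0.008,-0.087],"rot": [-0.003,-0.2,-0.005],"grip": 0}]}}

```text
clock: 2.87
tool_pos: [0.4026, 0.0667, 0.1103]
eef_rot: [0.985, 0.122, -0.118, 0.014]
contact_force: [-0.3, -0.2, -0.3]
opening: 1.004
finger_force: 0.0
```

Run:
```python
from h import *
s=r.get_state(); print(s['clock'],s['tool_pos'],s['q'])
steps([((.4022,.0654,.11),14.4,-14),((.4022,.0654,.006),14.4,-14)])
```

```text
2.8667 [0.4026 0.0667 0.1103] [-0.6225  0.8569  0.6077  2.1202 -0.7301  0.6597 -0.793 ]
xyz [-0.0006  0.0011  0.0004] rot [-0.0015 -0.0062 -0.004 ]
xyz [0.0239 0.0012 0.1015] rot [-0.0015 -0.0062 -0.004 ]
```

Request:
{"method": "carry_out", "body": {"plan": [{"xyz": [0.007,0.001,0.03],"rot": [0,0,0],"grip": 0},{"xyz": [0.015,0.001,0.065],"rot": [0,0,0],"grip": 0},{"xyz": [0.021,0.001,0.09],"rot": [0,0,0],"grip": 0},{"xyz": [0.024,0.001,0.1015],"rot": [0,0,0],"grip": 0},{"xyz": [0.024,0.001,0.1015],"rot": [0,0,0],"grip": 0},{"xyz": [0.024,0.001,0.1015],"rot": [0,0,0],"grip": 0}]}}

```text
clock: 3.37
tool_pos: [0.4005, 0.0656, 0.0059]
eef_rot: [0.985, 0.122, -0.12, 0.014]
contact_force: [0.1, -0.1, -0.1]
opening: 1.0
finger_force: 0.0
```

Run:
```python
from h import *
s=r.get_state(); print(s['clock'],s['tool_pos'],s['q'])
steps([((.4022,.0654,.006),14.4,-14)])
```

```text
3.3667 [0.4005 0.0656 0.0059] [-0.4998  1.0243  0.3902  2.1348 -0.9085  0.4281 -0.6681]
xyz [ 0.0016  0.0006 -0.0005] rot [-0.0035 -0.0026 -0.005 ]
```

Good. I close on the handle, then lift.

Request:
{"method": "carry_out", "body": {"plan": [{"xyz": [0.001,0,0],"rot": [0,0,0],"grip": 255},{"xyz": [0.001,0,0],"rot": [0,0,0],"grip": 255},{"xyz": [0.001,0,0],"rot": [0,0,0],"grip": 255},{"xyz": [0.001,0,0],"rot": [0,0,0],"grip": 255},{"xyz": [0.001,0,0],"rot": [0,0,0],"grip": 255},{"xyz": [0.001,0,0],"rot": [0,0,0],"grip": 255},{"xyz": [0.001,0,0],"rot": [0,0,0],"grip": 255},{"xyz": [0.001,0,0],"rot": [0,0,0],"grip": 255}], "squeeze": 60}}

```text
clock: 4.03
tool_pos: [0.4024, 0.0672, 0.0059]
eef_rot: [0.985, 0.124, -0.119, 0.014]
contact_force: [-0.1, -0.1, 0.2]
opening: 0.417
finger_force: 0.0
```

Request:
{"method": "carry_out", "body": {"plan": [{"xyz": [0,0,-0.03],"rot": [0,0,0],"grip": 255},{"xyz": [0,0,-0.065],"rot": [0,0,0],"grip": 255},{"xyz": [0,0,-0.1],"rot": [0,0,0],"grip": 255},{"xyz": [0,0,-0.13],"rot": [0,0,0],"grip": 255},{"xyz": [0,0,-0.14],"rot": [0,0,0],"grip": 255},{"xyz": [0,0,-0.14],"rot": [0,0,0],"grip": 255}]}}

```text
clock: 4.53
tool_pos: [0.4368, 0.0753, 0.1438]
eef_rot: [0.985, 0.124, -0.116, 0.014]
contact_force: [-0.1, 0.8, -0.5]
opening: 0.003
finger_force: 0.0
```

```bash
cat >> h.py <<'E'
def tips(tag):
    s=r.get_state(); T=R.from_quat(s['eef_rot']); out={}
    g=s['tool_pos']+T.apply([0.0,0,-.009])
    for n in("side","top"):
        im=r.snapshot(n); cv2.imwrite(f"pics/{tag}_{n}.png",im[:,:,::-1]); out[n]=im
    return s,out
E
python3 - <<'E'
from h import *
s,o=tips("l1"); print(s['clock'],s['tool_pos'],s['q'],s['opening'],s['contact_force'],s['finger_force'])
T=R.from_quat(s['eef_rot']); b=T*R.from_euler('y',14,degrees=True)
ax=s['tool_pos']+T.apply([0,0,-.009]); 
c=[]
for n in o:
    u=proj(n,ax+b.apply([.119,0,0])); v=proj(n,ax); print(n,"pred tip",u,"grip",v)
    p=np.int32((u+v)/2); im=o[n]; c.append(cv2.resize(im[max(p[1]-70,0):p[1]+70,max(0,p[0]-70):p[0]+70],(400,400),interpolation=2)); print("origin",p-70)
cv2.imwrite("pics/g2.png",np.hstack(c)[:,:,::-1])
E
```

```text
4.5333 [0.4368 0.0753 0.1438] [-0.6591  0.8358  0.6876  2.0042 -0.6544  0.8061 -0.8691] 0.0027241782009991447 [-0.1438  0.8174 -0.4743] 0.0
side pred tip [273.4494 317.4057] grip [217.1926 307.1778]
origin [175 242]
top pred tip [392.1868 156.5728] grip [410.5488 212.3486]
origin [331 114]
```

View pics/g2.png

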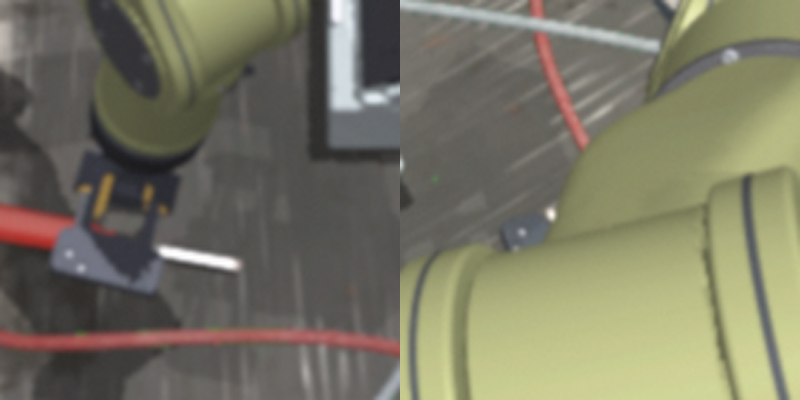

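The fingers are slow: they had not reached the handle when I lifted. The side view still has the blade tip at about (259,335), so the screwdriver hasn't moved. I reopen, go back down and allow more closing time.

Request:
{"method": "carry_out", "body": {"plan": [{"xyz": [0,0,0],"rot": [0,0,0],"grip": 70},{"xyz": [0,0,0],"rot": [0,0,0],"grip": 70},{"xyz": [0,0,0],"rot": [0,0,0],"grip": 70},{"xyz": [0,0,0],"rot": [0,0,0],"grip": 70},{"xyz": [0,0,0.02],"rot": [0,0,0],"grip": 70},{"xyz": [0,0,0.04],"rot": [0,0,0],"grip": 70},{"xyz": [0,0,0.06],"rot": [0,0,0],"grip": 70},{"xyz": [0,0,0.08],"rot": [0,0,0],"grip": 70}]}}

```text
clock: 5.3
tool_pos: [0.416, 0.0704, 0.0631]
eef_rot: [0.985, 0.123, -0.119, 0.014]
contact_force: [0.4, 0.9, 0.5]
opening: 0.586
finger_force: 0.0
```

Run:
```python
from h import *
s=r.get_state(); print(s['clock'],s['tool_pos'],s['opening'])
steps([((.4022,.0654,.006),14.4,-14)])
```

```text
5.3 [0.416  0.0704 0.0631] 0.5863480775159645
xyz [-0.0006  0.0015  0.0589] rot [-0.0016 -0.0039 -0.0018]
```

Request:
{"method": "carry_out", "body": {"plan": [{"xyz": [0,0.001,0.025],"rot": [0,0,0],"grip": 70},{"xyz": [-0.001,0.0015,0.045],"rot": [0,0,0],"grip": 70},{"xyz": [-0.001,0.0015,0.058],"rot": [0,0,0],"grip": 70},{"xyz": [-0.001,0.0015,0.058],"rot": [0,0,0],"grip": 255},{"xyz": [-0.001,0.0015,0.058],"rot": [0,0,0],"grip": 255},{"xyz": [-0.001,0.0015,0.058],"rot": [0,0,0],"grip": 255},{"xyz": [-0.001,0.0015,0.058],"rot": [0,0,0],"grip": 255},{"xyz": [-0.001,0.0015,0.058],"rot": [0,0,0],"grip": 255}], "squeeze": 60}}

```text
clock: 5.97
tool_pos: [0.403, 0.0656, 0.0087]
eef_rot: [0.985, 0.124, -0.118, 0.014]
contact_force: [0.5, -0.1, -0.2]
opening: 0.368
finger_force: 0.0
```

Request:
{"method": "carry_out", "body": {"plan": [{"xyz": [0,0,0],"rot": [0,0,0],"grip": 255},{"xyz": [0,0,0],"rot": [0,0,0],"grip": 255},{"xyz": [0,0,0],"rot": [0,0,0],"grip": 255},{"xyz": [0,0,0],"rot": [0,0,0],"grip": 255},{"xyz": [0,0,0],"rot": [0,0,0],"grip": 255}]}}

```text
clock: 6.38
tool_pos: [0.4029, 0.0656, 0.0083]
eef_rot: [0.985, 0.123, -0.118, 0.014]
contact_force: [1.6, 1.3, 5.7]
opening: 0.257
finger_force: 58.6
```

Request:
{"method": "carry_out", "body": {"plan": [{"xyz": [0,0,-0.03],"rot": [0,0,0],"grip": 255},{"xyz": [0,0,-0.065],"rot": [0,0,0],"grip": 255},{"xyz": [0,0,-0.1],"rot": [0,0,0],"grip": 255},{"xyz": [0,0,-0.14],"rot": [0,0,0],"grip": 255},{"xyz": [0,0,-0.17],"rot": [0,0,0],"grip": 255},{"xyz": [0,0,-0.18],"rot": [0,0,0],"grip": 255},{"xyz": [0,0,-0.18],"rot": [0,0,0],"grip": 255}]}}

```text
clock: 6.97
tool_pos: [0.4458, 0.076, 0.1847]
eef_rot: [0.985, 0.124, -0.116, 0.014]
contact_force: [-0.2, -0.1, -1.1]
opening: 0.255
finger_force: 58.6
```

```bash
cat >> h.py <<'E'
def shaft(n,im,ax,tp):
    """bright shaft: px of tip, given predicted axis start & tip in world"""
    a,b=proj(n,ax),proj(n,tp); d=(b-a)/np.linalg.norm(b-a)
    hsv=cv2.cvtColor(im,cv2.COLOR_RGB2HSV); yy,xx=np.mgrid[:420,:560]
    t=(xx-a[0])*d[0]+(yy-a[1])*d[1]; w=abs((xx-a[0])*-d[1]+(yy-a[1])*d[0]); L=np.linalg.norm(b-a)
    m=(hsv[...,2]>140)&(hsv[...,1]<60)&(t>5)&(t<L+25)&(w<14)
    k,l,s,c=cv2.connectedComponentsWithStats(m.astype(np.uint8))
    if k<2: return a,b,None,None,0
    j=1+s[1:,4].argmax(); q=np.argwhere(l==j)[:,::-1].astype(float); c=q.mean(0); e=np.linalg.svd(q-c,full_matrices=False)[2][0]; e*=np.sign(e@d); tt=(q-c)@e
    return a,b,c+e*tt.max(),c+e*tt.min(),s[j,4]
def look(tag,tilt=14.,L=.121,off=-.006):
    s,o=tips(tag); T=R.from_quat(s['eef_rot']); ax=s['tool_pos']+T.apply([0,0,off]); B=T*R.from_euler('y',tilt,degrees=True)
    tp=ax+B.apply([L,0,0]); print(s['clock'],"TCP",s['tool_pos'],"q",s['q'],"F",s['contact_force'],"open",s['opening'],s['finger_force']); print("pred tip",tp)
    g={}
    for n in o:
        a,b,t,u,k=shaft(n,o[n],ax,tp); print(n,"pred",a,b,"seen tip",t,"start",u,k); g[n]=(t,u)
    if all(v[0] is not None for v in g.values()):
        x,e=tri(g["side"][0],g["top"][0]); y,f=tri(g["side"][1],g["top"][1]); print("tip",x,e,"start",y,f,"tip in tool",T.inv().apply(x-s['tool_pos']))
    return s,o
E
python3 - <<'E'
from h import *
s,o=look("l2")
for n in o: o[n]=o[n][60:380,160:480] if n=="top" else o[n][150:400,150:400]
cv2.imwrite("pics/g3.png",np.hstack([cv2.resize(o[n],(400,400),interpolation=2) for n in o])[:,:,::-1])
E
```

```text
6.9667 TCP [0.4458 0.076  0.1847] q [-0.6886  0.7868  0.7499  1.9489 -0.592   0.9113 -0.9164] F [-0.1884 -0.1329 -1.1392] open 0.2554192061221366 58.56484925228841
pred tip [0.5644 0.1063 0.1917]
side pred [218.7445 301.948 ] [278.1671 312.6784] seen tip [277.152  311.0797] start [239.0356 304.7845] 195
top pred [415.5927 205.6186] [396.0281 146.5947] seen tip [397.0379 146.1378] start [403.8912 176.025 ] 193
tip [0.5627 0.1061 0.1995] 0.0008602188478747219 start [0.4963 0.0914 0.1994] 0.018941783717978753 tip in tool [ 0.114  -0.0003 -0.0425]
```

View pics/g3.png

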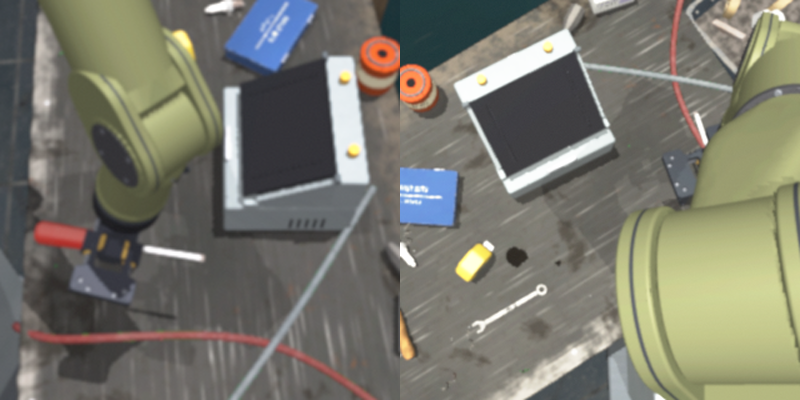

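The screwdriver is held. The side view shows handle, fingers and shaft in line, and the top view shows the tip at about (397,146). Next I plan the pre-insertion pose by tip position.

```bash
cat >> h.py <<'E'
TT=np.array([.115,0,-.041]); TILT=17.3
def tcp(x,y,z,p,yaw=CY): 
    return ch(x,y,z)-Rt(yaw,p-TILT).apply(TT),yaw,p-TILT
E
python3 - <<'E'
from h import *
s=r.get_state(); print(R.from_quat(s['eef_rot']).as_matrix()[:,0], tcp(-150,0,125,-12))
steps([tcp(-150,0,125,-12),tcp(-135,0,109,-12)])
E
```

```text
[ 0.9409  0.2401 -0.2389] (array([0.3569, 0.2535, 0.1455]), 24.2, -29.3)
xyz [-0.0298 -0.193   0.0456] rot [-0.0656 -0.2697 -0.1606]
xyz [-0.0116 -0.1956  0.0576] rot [-0.0656 -0.2697 -0.1606]
```

Request:
{"method": "carry_out", "body": {"plan": [{"xyz": [-0.01,-0.035,0.008],"rot": [-0.02,-0.09,-0.05],"grip": 255},{"xyz": [-0.02,-0.07,0.016],"rot": [-0.04,-0.18,-0.1],"grip": 255},{"xyz": [-0.03,-0.11,0.03],"rot": [-0.066,-0.27,-0.16],"grip": 255},{"xyz": [-0.03,-0.15,0.04],"rot": [-0.066,-0.27,-0.16],"grip": 255},{"xyz": [-0.03,-0.193,0.046],"rot": [-0.066,-0.27,-0.16],"grip": 255},{"xyz": [-0.03,-0.193,0.046],"rot": [-0.066,-0.27,-0.16],"grip": 255},{"xyz": [-0.03,-0.193,0.046],"rot": [-0.066,-0.27,-0.16],"grip": 255},{"xyz": [-0.03,-0.193,0.046],"rot": [-0.066,-0.27,-0.16],"grip": 255}]}}

```text
clock: 7.73
tool_pos: [0.3567, 0.2519, 0.1446]
eef_rot: [0.946, 0.202, -0.248, 0.054]
contact_force: [0.6, -0.8, -1.0]
opening: 0.255
finger_force: 58.6
```

Run:
```python
from h import *
s,o=look("l3",tilt=17.3)
steps([tcp(-150,0,125,-12),tcp(-135,0,109,-12)])
c=[]
for n in o:
    p=np.int32(proj(n,ch(-130,0,110))); c.append(cv2.resize(o[n][p[1]-60:p[1]+60,p[0]-60:p[0]+60],(400,400),interpolation=2)); print(n,p-60)
cv2.imwrite("pics/g4.png",np.hstack(c)[:,:,::-1])
```

```text
7.7333 TCP [0.3567 0.2519 0.1446] q [-0.9989  0.954   0.6756  1.7926 -0.5749  1.1793 -1.1628] F [ 0.5966 -0.8115 -1.0302] open 0.254932988541227 58.59545737859264
pred tip [0.4673 0.3015 0.1244]
side pred [224.9557 226.9102] [276.2029 233.1022] seen tip [294.2818 249.0914] start [293.5888 220.9117] 250
top pred [323.4074 254.8376] [296.9399 203.8355] seen tip [285. 194.] start [285. 197.] 10
tip [0.5052 0.326  0.0306] 0.0014694301513321322 start [0.4875 0.3315 0.1454] 0.019788000506732798 tip in tool [ 0.2004 -0.0071  0.0177]
xyz [ 0.0002 -0.0025 -0.0002] rot [ 0.0007  0.0005 -0.0049]
xyz [ 0.0211 -0.0026  0.0064] rot [ 0.0007  0.0005 -0.0049]
side [224 175]
top [232 136]
```

View pics/g4.png

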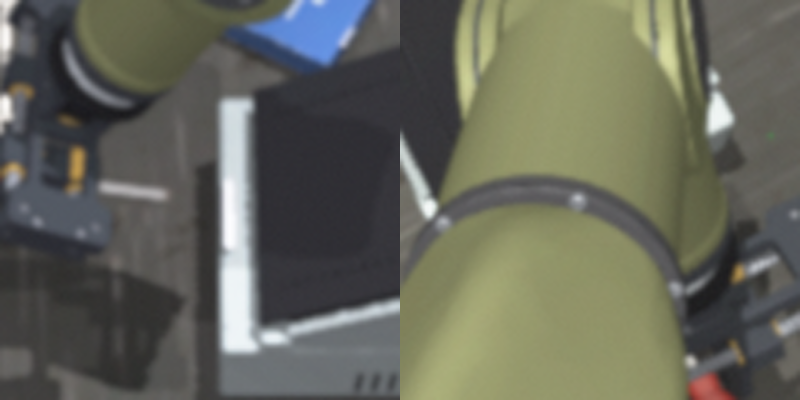

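The side view shows the tip at about (274,233.5), against a prediction of (276,233). It is in line with the rib at (293,240). The top view is blocked by the arm. Next I insert along the shaft.

Run:
```python
from h import *
z=lambda x:102-(x+112)*.2126
steps([tcp(x,0,z(x)+d,-12) for x,d in((-140,2),(-120,0),(-105,0),(-90,0),(-76,0))])
```

```text
xyz [ 0.0163 -0.0026  0.008 ] rot [ 0.0007  0.0005 -0.0049]
xyz [ 0.0368 -0.0027  0.0037] rot [ 0.0007  0.0005 -0.0049]
xyz [ 0.0514 -0.0027 -0.0009] rot [ 0.0007  0.0005 -0.0049]
xyz [ 0.066  -0.0028 -0.0055] rot [ 0.0007  0.0005 -0.0049]
xyz [ 0.0797 -0.0029 -0.0097] rot [ 0.0007  0.0005 -0.0049]
```

Request:
{"method": "carry_out", "body": {"plan": [{"xyz": [0.016,-0.003,0.008],"rot": [0,0,-0.005],"grip": 255},{"xyz": [0.026,-0.003,0.006],"rot": [0,0,-0.005],"grip": 255},{"xyz": [0.037,-0.003,0.0035],"rot": [0,0,-0.005],"grip": 255},{"xyz": [0.044,-0.003,0.0015],"rot": [0,0,-0.005],"grip": 255},{"xyz": [0.0515,-0.003,-0.001],"rot": [0,0,-0.005],"grip": 255},{"xyz": [0.0515,-0.003,-0.001],"rot": [0,0,-0.005],"grip": 255}]}}

```text
clock: 8.33
tool_pos: [0.3993, 0.2738, 0.1211]
eef_rot: [0.946, 0.204, -0.246, 0.053]
contact_force: [0.7, 0.9, -1.3]
opening: 0.252
finger_force: 58.6
```

Request:
{"method": "carry_out", "body": {"plan": [{"xyz": [0.007,0,-0.0022],"rot": [0,0,0],"grip": 255},{"xyz": [0.014,0,-0.0045],"rot": [0,0,0],"grip": 255},{"xyz": [0.021,0,-0.0066],"rot": [0,0,0],"grip": 255},{"xyz": [0.028,0,-0.0088],"rot": [0,0,0],"grip": 255},{"xyz": [0.028,0,-0.0088],"rot": [0,0,0],"grip": 255},{"xyz": [0.028,0,-0.0088],"rot": [0,0,0],"grip": 255}]}}

```text
clock: 8.83
tool_pos: [0.4241, 0.2863, 0.115]
eef_rot: [0.946, 0.205, -0.247, 0.053]
contact_force: [-0.0, -1.2, -1.6]
opening: 0.256
finger_force: 58.6
```

Run:
```python
from h import *
s,o=look("l4",tilt=17.3)
steps([tcp(-76,0,94.4,-12)])
p=np.int32(proj("side",ch(-130,0,110))); cv2.imwrite("pics/g5.png",cv2.resize(o["side"][p[1]-50:p[1]+50,p[0]-60:p[0]+60],(720,600),interpolation=2)[:,:,::-1])
```

```text
8.8333 TCP [0.4241 0.2863 0.115 ] q [-0.9383  1.0624  0.6582  1.5582 -0.5844  1.2851 -1.2089] F [-0.0218 -1.2401 -1.629 ] open 0.25578941531596083 58.59018592396751
pred tip [0.5346 0.3364 0.0952]
side pred [258.2356 232.3023] [307.6101 237.9385] seen tip [294.2027 242.9942] start [293.5962 221.8966] 157
top pred [304.3011 223.1325] [279.4813 175.6962] seen tip [265.1463 156.2211] start [260.2884 159.4358] 13
tip [0.5424 0.3358 0.1119] 0.08633103925069187 start [0.5258 0.349  0.1711] 0.07131580665673874 tip in tool [ 0.1134  0.0038 -0.0599]
xyz [-0.      0.0024  0.0004] rot [0.0008 0.     0.0036]
```

View pics/g5.png

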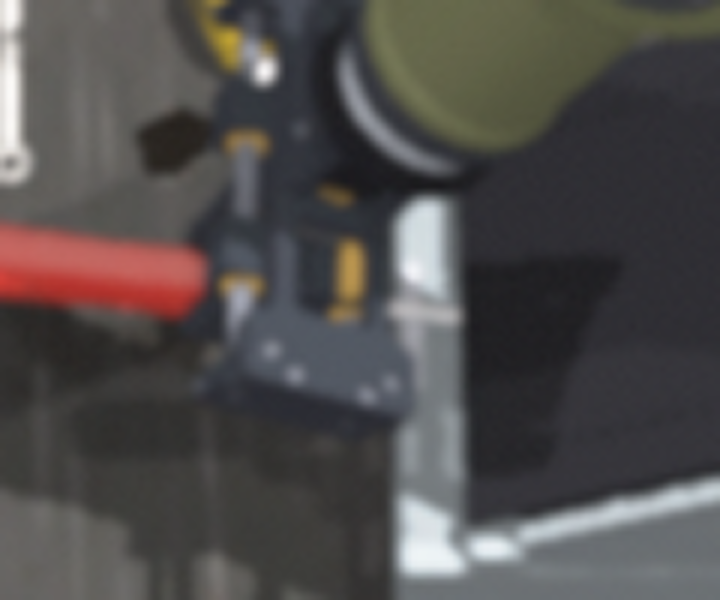

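The shaft passes over the ledge and disappears under the lip at crop (465,312), with no contact force. Next I lever: pitch up about the rib.

Run:
```python
from h import *
t=lambda p,dz=0:tcp(-112+36*np.cos(np.radians(p)),0,100+dz+36*np.sin(np.radians(p)),p)
steps([t(p) for p in(-12,-7,-2,3,8,13,18,22)])
print(); steps([t(22,dz) for dz in(0,4,8,12,16,20)],start=t(22))
```

```text
xyz [0.0002 0.0024 0.0024] rot [0.0008 0.     0.0036]
xyz [0.0032 0.0024 0.0093] rot [0.0007 0.0873 0.0036]
xyz [0.0067 0.0024 0.016 ] rot [0.0005 0.1745 0.0036]
xyz [0.0108 0.0024 0.0222] rot [0.0004 0.2618 0.0037]
xyz [0.0154 0.0025 0.0282] rot [0.0002 0.3491 0.0037]
xyz [0.0206 0.0025 0.0336] rot [0.     0.4363 0.0037]
xyz [0.0262 0.0025 0.0387] rot [-0.0001  0.5236  0.0037]
xyz [0.0309 0.0025 0.0423] rot [-0.0003  0.5934  0.0037]

xyz [0. 0. 0.] rot [0. 0. 0.]
xyz [ 0.0003 -0.     -0.004 ] rot [0. 0. 0.]
xyz [ 0.0007 -0.     -0.008 ] rot [0. 0. 0.]
xyz [ 0.001 -0.    -0.012] rot [0. 0. 0.]
xyz [ 0.0013 -0.     -0.0159] rot [0. 0. 0.]
xyz [ 0.0016 -0.     -0.0199] rot [0. 0. 0.]
```

Request:
{"method": "carry_out", "body": {"plan": [{"xyz": [0.003,0.002,0.009],"rot": [0,0.087,0.003],"grip": 255},{"xyz": [0.0065,0.002,0.016],"rot": [0,0.175,0.003],"grip": 255},{"xyz": [0.0108,0.002,0.022],"rot": [0,0.262,0.003],"grip": 255},{"xyz": [0.0155,0.002,0.028],"rot": [0,0.35,0.003],"grip": 255},{"xyz": [0.0205,0.002,0.0335],"rot": [0,0.436,0.003],"grip": 255},{"xyz": [0.026,0.002,0.0385],"rot": [0,0.523,0.003],"grip": 255},{"xyz": [0.031,0.002,0.0423],"rot": [0,0.593,0.003],"grip": 255},{"xyz": [0.031,0.002,0.0423],"rot": [0,0.593,0.003],"grip": 255}]}}

```text
clock: 9.6
tool_pos: [0.4255, 0.2872, 0.063]
eef_rot: [0.977, 0.211, 0.037, -0.011]
contact_force: [-3.9, -2.0, -1.1]
opening: 0.256
finger_force: 58.1
```

Run:
```python
from h import *
s,o=tips("l5"); print(s['clock'],s['tool_pos'],s['q'],s['contact_force'],s['moment'],s['opening'])
print("world tip est",R.from_euler('z',-CY,degrees=True).apply(s['tool_pos']+R.from_quat(s['eef_rot']).apply(TT)-CO)*1000)
```

```text
9.6 [0.4255 0.2872 0.063 ] [-0.8347  0.8545  0.2353  2.1135 -0.9768  0.1956 -0.8696] [-3.9398 -1.958  -1.0859] [-0.351   0.7991 -0.0096] 0.25619358863997865
world tip est [-82.5161   2.6788 112.7417]
```

Request:
{"method": "carry_out", "body": {"plan": [{"xyz": [0,0,-0.004],"rot": [0,0,0],"grip": 255},{"xyz": [0,0,-0.008],"rot": [0,0,0],"grip": 255},{"xyz": [0,0,-0.012],"rot": [0,0,0],"grip": 255},{"xyz": [0,0,-0.016],"rot": [0,0,0],"grip": 255},{"xyz": [0,0,-0.02],"rot": [0,0,0],"grip": 255},{"xyz": [0,0,-0.02],"rot": [0,0,0],"grip": 255}]}}

```text
clock: 10.2
tool_pos: [0.4296, 0.2866, 0.0839]
eef_rot: [0.977, 0.21, 0.041, -0.009]
contact_force: [0.9, -0.2, -3.2]
opening: 0.258
finger_force: 58.7
```

Run:
```python
from h import *
s,o=tips("l6"); print(s['clock'],s['tool_pos'],s['q'],s['contact_force'],s['moment'],s['opening'])
print("world tip est",R.from_euler('z',-CY,degrees=True).apply(s['tool_pos']+R.from_quat(s['eef_rot']).apply(TT)-CO)*1000)
p=np.int32(proj("side",ch(-80,0,110))); c=cv2.resize(o["side"][p[1]-70:p[1]+70,p[0]-70:p[0]+70],(400,400),interpolation=2)
p=np.int32(proj("top",ch(-80,0,110))); d=cv2.resize(o["top"][p[1]-70:p[1]+70,p[0]-70:p[0]+70],(400,400),interpolation=2)
cv2.imwrite("pics/g6.png",np.hstack([c,d])[:,:,::-1])
```

```text
10.2 [0.4296 0.2866 0.0839] [-0.8807  0.8253  0.3161  2.1055 -0.9487  0.2588 -0.8955] [ 0.9464 -0.2145 -3.1515] [-0.1068  0.1171 -0.0689] 0.2576794445938366
world tip est [-79.2551   0.5069 134.3949]
```

View pics/g6.png

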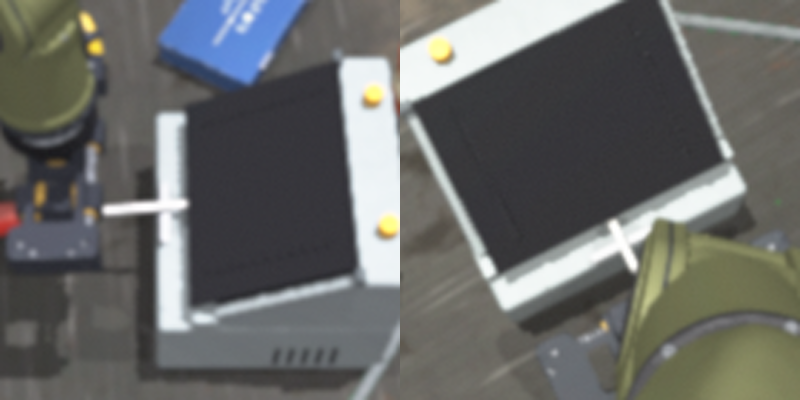

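The side crop shows the shaft running under the lip at (187,203). I measure how far the cover has opened from its corners.

```bash
cat >> h.py <<'E'
def lip(a,y,r_=141,t=5): # charger mm
    f=np.radians(-30.2)+a; return ch(30-r_*np.cos(f)+t*np.sin(f),y,178+r_*np.sin(f)+t*np.cos(f))
def quad(im,n):
    V=cv2.cvtColor(im,cv2.COLOR_RGB2HSV)[...,2]; M=np.zeros(V.shape,np.uint8)
    x0,y0,x1,y1=(270,120,385,295) if n=="side" else (150,60,345,230); M[y0:y1,x0:x1]=1
    m,c,s=biggest(cv2.morphologyEx(((V<75)&(M>0)).astype(np.uint8),2,np.ones((5,5))),(335,230) if n=="side" else (270,152))
    cn=max(cv2.findContours(m.astype(np.uint8),0,1)[0],key=cv2.contourArea); return s[4],cv2.approxPolyDP(cv2.convexHull(cn),5,True)[:,0].tolist()
E
python3 - <<'E'
from h import *
for n in("side","top"):
    for t in(f"pics/{n}0.png",f"pics/l6_{n}.png"): print(t,quad(cv2.imread(t)[:,:,::-1],n))
    for a in(0,.1,.2,.3): print(a,proj(n,lip(a,96)),proj(n,lip(a,-96)))
E
```

```text
pics/side0.png (np.int32(4028), [[352, 187], [358, 259], [302, 270], [301, 201]])
pics/l6_side.png (np.int32(4025), [[352, 187], [358, 259], [302, 270], [301, 201]])
0 [299.261 201.946] [299.9132 272.5755]
0.1 [297.0205 199.0721] [297.4524 270.1662]
0.2 [295.2749 196.0256] [295.5325 267.6098]
0.3 [294.0552 192.8285] [294.1892 264.924 ]
pics/top0.png (np.int32(5865), [[300, 103], [321, 163], [245, 198], [218, 142]])
pics/l6_top.png (np.int32(5857), [[300, 104], [321, 162], [245, 199], [218, 142]])
0 [244.08   201.3646] [324.9605 162.4408]
0.1 [244.7134 203.0191] [326.78   163.5109]
0.2 [245.0723 204.1252] [328.3958 164.0028]
0.3 [245.1405 204.6469] [329.7833 163.8852]
```

Run:
```python
from h import *
inv=lambda X:R.from_euler('z',-CY,degrees=True).apply(X-CO)*1000
def onplane(n,uv,y0=0):
    o,d=ray(n,uv); nn=R.from_euler('z',CY,degrees=True).apply([0,1,0]); k=(CO+nn*y0-o)@nn/(d@nn); return inv(o+k*d)
for n in("side","top"):
    im=cv2.imread(f"pics/l6_{n}.png"); hsv=cv2.cvtColor(im,cv2.COLOR_BGR2HSV); p=np.int32(proj(n,ch(-80,0,110)))
    sub=np.zeros((420,560),bool); sub[p[1]-30:p[1]+40,p[0]-45:p[0]+40]=1
    s=(105,210),(187,203)
    if n=="top": s=(632,268),(613,222)
    for u,v in s:
        q=((u-(400 if n=="top" else 0))*.35+p[0]-70,v*.35+p[1]-70); print(n,q,onplane(n,q))
s=r.get_state(); T=R.from_quat(s['eef_rot']); print("TCP",inv(s['tool_pos']),"toolx",T.as_matrix()[:,0])
d=[cv2.resize(cv2.imread(f"pics/l6_{n}.png")[b:b+50,a:a+50],(400,400),interpolation=2) for n,a,b in(("side",270,215),("top",265,165))]
cv2.imwrite("pics/g7.png",np.hstack(d))
```

```text
side (np.float64(271.75), np.float64(238.5)) [-160.9174    0.       94.975 ]
side (np.float64(300.45), np.float64(236.05)) [-92.1924   0.     109.121 ]
top (np.float64(292.2), np.float64(199.8)) [-131.8952    0.       78.289 ]
top (np.float64(285.55), np.float64(183.7)) [-98.7074  -0.     110.5708]
TCP [-190.399     0.4756   83.4163] toolx [0.9086 0.4092 0.0835]
```

View pics/g7.png

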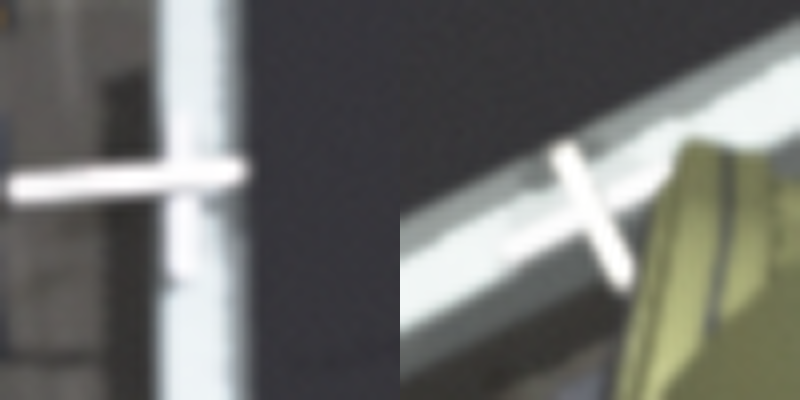

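In the crop the tan blade end is visible at (248,170) in the side view and (562,148) in the top view. It sits in front of the shut lip, so the handle slipped back and twisted in the jaws, and the cover is still shut. I'll back off, lay the screwdriver down and regrip on the full-diameter part of the handle.

Run:
```python
from h import *
x,e=tri((300.9,236.2),(285.2,183.5)); s=r.get_state(); T=R.from_quat(s['eef_rot']); print("tip",x,e,"tool",T.inv().apply(x-s['tool_pos']))
t1=s['tool_pos']+R.from_euler('z',CY,degrees=True).apply([-.07,0,.06])
steps([(t1,CY,4.8),((.475,.084,.17),14.4,-8)])
print("tape",onz("top",(220,268),.03),"wrench",onz("top",(277,291),0),"tin",onz("top",(170,217),.032))
```

```text
tip [0.5175 0.3264 0.1057] 0.006263679440737088 tool [ 0.0979 -0.0001 -0.0141]
xyz [-0.0647 -0.     -0.0656] rot [0.     0.0002 0.0008]
xyz [-0.0345  0.2034 -0.0898] rot [ 0.0049 -0.2227  0.1721]
tape [0.3391 0.4786 0.03  ] wrench [0.2826 0.3512 0.    ] tin [0.4592 0.5931 0.032 ]
```

Request:
{"method": "carry_out", "body": {"plan": [{"xyz": [-0.035,0,-0.01],"rot": [0,0,0],"grip": 255},{"xyz": [-0.065,0,-0.03],"rot": [0,-0.05,0],"grip": 255},{"xyz": [-0.065,0.03,-0.05],"rot": [0,-0.1,0.04],"grip": 255},{"xyz": [-0.065,0.065,-0.06],"rot": [0,-0.15,0.08],"grip": 255},{"xyz": [-0.06,0.1,-0.07],"rot": [0.003,-0.22,0.12],"grip": 255},{"xyz": [-0.05,0.14,-0.08],"rot": [0.005,-0.22,0.17],"grip": 255},{"xyz": [-0.04,0.175,-0.09],"rot": [0.005,-0.22,0.17],"grip": 255},{"xyz": [-0.035,0.203,-0.09],"rot": [0.005,-0.22,0.17],"grip": 255}]}}

```text
clock: 10.97
tool_pos: [0.4775, 0.0808, 0.1717]
eef_rot: [0.99, 0.125, -0.066, 0.009]
contact_force: [0.7, -0.4, -2.0]
opening: 0.258
finger_force: 58.6
```

Request:
{"method": "carry_out", "body": {"plan": [{"xyz": [0,0,0],"rot": [0,0,0],"grip": 255}]}}

```text
clock: 11.05
tool_pos: [0.4786, 0.0774, 0.1713]
eef_rot: [0.99, 0.122, -0.065, 0.011]
contact_force: [-0.3, -0.7, -0.8]
opening: 0.259
finger_force: 58.6
```

Run:
```python
from h import *
s,o=look("m1",tilt=6,L=.1)
T=R.from_quat(s['eef_rot']); print(T.as_matrix()[:,0]); steps([((.475,.084,.17),14.4,-8)])
```

```text
11.05 TCP [0.4786 0.0774 0.1713] q [-0.634   0.7688  0.6573  1.9545 -0.612   0.7749 -0.9295] F [-0.2632 -0.7224 -0.818 ] open 0.25896334131449494 58.60783879904602
pred tip [0.5763 0.1019 0.1746]
side pred [233.8497 310.2894] [282.6874 319.9905] seen tip [292.0796 319.4822] start [250.8251 313.1374] 211
top pred [411.7606 190.2695] [395.6862 143.0289] seen tip [392.2312 134.5763] start [402.6261 164.7845] 252
tip [0.593  0.1091 0.1791] 0.000949211625212626 start [0.5218 0.0893 0.1868] 0.0173815134637916 tip in tool [ 0.1166 -0.0029 -0.0233]
[ 0.9618  0.2403 -0.1313]
xyz [ 0.001  -0.0007 -0.0002] rot [-0.0007 -0.0016 -0.0002]
```

The triangulated tip says the shaft twisted about 9° rather than sliding: tip in tool (0.117, 0, -0.023). I lay it flat and regrip on the shaft close to the handle, for a shorter lever arm.

Run:
```python
from h import *
s=r.get_state(); p=s['tool_pos']
steps([(p-[0,0,.10],14.2,-7.5),(p-[0,0,.164],14.2,-7.5)])
```

```text
xyz [0.0138 0.0001 0.099 ] rot [-0.0003  0.0071  0.0032]
xyz [0.0226 0.0001 0.1624] rot [-0.0003  0.0071  0.0032]
```

Request:
{"method": "carry_out", "body": {"plan": [{"xyz": [0.005,0,0.035],"rot": [0,0,0],"grip": 255},{"xyz": [0.01,0,0.075],"rot": [0,0,0],"grip": 255},{"xyz": [0.016,0,0.115],"rot": [0,0,0],"grip": 255},{"xyz": [0.02,0,0.145],"rot": [0,0,0],"grip": 255},{"xyz": [0.022,0,0.159],"rot": [0,0,0],"grip": 255},{"xyz": [0.0226,0,0.1624],"rot": [0,0,0],"grip": 255},{"xyz": [0.0226,0,0.1624],"rot": [0,0,0],"grip": 255}]}}

```text
clock: 11.73
tool_pos: [0.4733, 0.0865, 0.0055]
eef_rot: [0.989, 0.127, -0.069, 0.007]
contact_force: [0.6, 1.0, 2.3]
opening: 0.247
finger_force: 58.7
```

Request:
{"method": "carry_out", "body": {"plan": [{"xyz": [0,0,0],"rot": [0,0,0],"grip": 130},{"xyz": [0,0,0],"rot": [0,0,0],"grip": 130},{"xyz": [0,0,0],"rot": [0,0,0],"grip": 130},{"xyz": [0,0,0],"rot": [0,0,0],"grip": 130},{"xyz": [0,0,0],"rot": [0,0,0],"grip": 130}]}}

```text
clock: 12.15
tool_pos: [0.4734, 0.0843, 0.0059]
eef_rot: [0.99, 0.126, -0.069, 0.008]
contact_force: [-0.1, -0.4, -0.0]
opening: 0.491
finger_force: 0.0
```

Request:
{"method": "carry_out", "body": {"plan": [{"xyz": [0,0,-0.03],"rot": [0,0,0],"grip": 130},{"xyz": [0,0,-0.06],"rot": [0,0,0],"grip": 130},{"xyz": [0,0,-0.09],"rot": [0,0,0],"grip": 130},{"xyz": [0,0,-0.09],"rot": [0,-0.1,0],"grip": 130},{"xyz": [0,0,-0.09],"rot": [0,-0.18,0],"grip": 130},{"xyz": [0,0,-0.09],"rot": [0,-0.18,0],"grip": 130}]}}

```text
clock: 12.65
tool_pos: [0.4883, 0.0884, 0.0944]
eef_rot: [0.979, 0.127, -0.157, 0.02]
contact_force: [0.9, 0.7, -0.0]
opening: 0.494
finger_force: 0.0
```

Run:
```python
from h import *
s=r.get_state(); print(s['clock'],s['tool_pos'],s['q'],s['opening'],s['contact_force'],R.from_quat(s['eef_rot']).as_matrix()[:,0])
o={n:r.snapshot(n) for n in("side","top")}
for n in o:
    cv2.imwrite(f"pics/m2_{n}.png",o[n][:,:,::-1])
    a,b,t,u,k=shaft(n,o[n],(.47,.076,.013),(.593,.109,.013)); print(n,a,b,t,u,k,onz(n,t,.013),onz(n,u,.013))
    hsv=cv2.cvtColor(o[n],cv2.COLOR_RGB2HSV); q=((hsv[...,0]<8)|(hsv[...,0]>172))&(hsv[...,1]>150)&(hsv[...,2]>90)
    m,c,st=biggest(q,proj(n,(.43,.065,.013))); print(" red",c,st[4],onz(n,c,.02))
```

```text
12.65 [0.4883 0.0884 0.0944] [-0.6011  0.9818  0.6245  1.791  -0.6033  0.9211 -0.9702] 0.4935530427462075 [ 0.9173  0.6564 -0.002 ] [ 0.9189  0.2416 -0.312 ]
side [235.9908 333.7256] [290.0719 343.3103] [288.9244 338.434 ] [265.1245 334.2859] 105 [0.586  0.1181 0.013 ] [0.5319 0.1035 0.013 ]
 red [213.84 329.74] 150 [0.4206 0.0608 0.02  ]Traceback (most recent call last):
  File "<stdin>", line 6, in <module>
  File "h.py", line 9, in onz
    o,d=ray(n,uv); return o+d*(z-o[2])/d[2]
        ~~~^^^^^^
  File "h.py", line 6, in ray
    p=P[n]; d=np.array([(uv[0]-p['cx'])/p['fx'],(uv[1]-p['cy'])/p['fy'],1.])
                         ~~^^^
TypeError: 'NoneType' object is not subscriptable
```

Run:
```python
from h import *
steps([((.499,.0945,.06),15,-18),((.499,.0945,.0055),15,-18)])
```

```text
xyz [ 0.0249 -0.0038  0.0279] rot [-0.0028  0.0036 -0.0072]
xyz [ 0.0419 -0.0037  0.0797] rot [-0.0028  0.0036 -0.0072]
```

Request:
{"method": "carry_out", "body": {"plan": [{"xyz": [0.025,-0.004,0.028],"rot": [0,0,-0.007],"grip": 150},{"xyz": [0.034,-0.004,0.055],"rot": [0,0,-0.007],"grip": 150},{"xyz": [0.04,-0.004,0.073],"rot": [0,0,-0.007],"grip": 150},{"xyz": [0.042,-0.004,0.08],"rot": [0,0,-0.007],"grip": 150},{"xyz": [0.042,-0.004,0.08],"rot": [0,0,-0.007],"grip": 150},{"xyz": [0.042,-0.004,0.08],"rot": [0,0,-0.007],"grip": 255},{"xyz": [0.042,-0.004,0.08],"rot": [0,0,-0.007],"grip": 255},{"xyz": [0.042,-0.004,0.08],"rot": [0,0,-0.007],"grip": 255}], "squeeze": 60}}

```text
clock: 13.42
tool_pos: [0.4998, 0.0945, 0.0072]
eef_rot: [0.979, 0.128, -0.156, 0.019]
contact_force: [-0.3, -0.3, -0.0]
opening: 0.205
finger_force: 0.0
```

Request:
{"method": "carry_out", "body": {"plan": [{"xyz": [0,0,0],"rot": [0,0,0],"grip": 255},{"xyz": [0,0,0],"rot": [0,0,0],"grip": 255},{"xyz": [0,0,0],"rot": [0,0,0],"grip": 255},{"xyz": [0,0,0],"rot": [0,0,0],"grip": 255},{"xyz": [0,0,0],"rot": [0,0,0],"grip": 255}]}}

```text
clock: 13.83
tool_pos: [0.4996, 0.0947, 0.0061]
eef_rot: [0.979, 0.128, -0.157, 0.019]
contact_force: [0.3, 0.0, 2.2]
opening: 0.044
finger_force: 60.0
```

Request:
{"method": "carry_out", "body": {"plan": [{"xyz": [0,0,-0.03],"rot": [0,0,0],"grip": 255},{"xyz": [0,0,-0.065],"rot": [0,0,0],"grip": 255},{"xyz": [0,0,-0.1],"rot": [0,0,0],"grip": 255},{"xyz": [-0.02,0,-0.13],"rot": [0,0,0],"grip": 255},{"xyz": [-0.05,0,-0.15],"rot": [0,0,0],"grip": 255},{"xyz": [-0.05,0,-0.15],"rot": [0,0,0],"grip": 255}]}}

```text
clock: 14.33
tool_pos: [0.4978, 0.0924, 0.1686]
eef_rot: [0.979, 0.127, -0.156, 0.019]
contact_force: [-0.0, -1.5, -1.4]
opening: 0.044
finger_force: 60.0
```

Run:
```python
from h import *
s,o=look("m3",tilt=18,L=.088,off=-.007)
print(R.from_quat(s['eef_rot']).as_matrix()[:,0])
```

```text
14.3333 TCP [0.4978 0.0924 0.1686] q [-0.6322  0.8882  0.6927  1.7261 -0.5296  1.0732 -1.0242] F [-0.0241 -1.4823 -1.3732] open 0.043729643424859174 59.991998076438904
pred tip [0.585  0.1153 0.1752]
side pred [246.5008 308.159 ] [289.44   315.7573] seen tip [289.0111 314.9332] start [272.9547 312.2735] 74
top pred [402.9019 180.4246] [388.7167 138.9646] seen tip [367.9527 120.5299] start [381.027  121.6971] 53
tip [0.6036 0.1364 0.1732] 0.05552606272049359 start [0.5824 0.1173 0.217 ] 0.06493369949334495 tip in tool [ 0.1065 -0.0157 -0.0394]
[ 0.9193  0.2425 -0.3101]
```

```bash
sed -i 's/w<14/w<6/; s/t<L+25/t<L+6/; s/^TT=.*/TT=np.array([.0837,0,-.0342]); TILT=18./' h.py
python3 - <<'E'
from h import *
s=r.get_state(); T=R.from_quat(s['eef_rot']); ax=s['tool_pos']+T.apply([0,0,-.007]); tp=s['tool_pos']+T.apply(TT)
g={n:shaft(n,cv2.cvtColor(cv2.imread(f"pics/m3_{n}.png"),4),ax,tp) for n in("side","top")}; print(g)
x,e=tri(g["side"][2],g["top"][2]); print(x,e,T.inv().apply(x-s['tool_pos']))
steps([tcp(-150,0,125,-12)])
E
```

```text
{'side': (array([247.4948, 308.1494]), array([290.2562, 315.6387]), array([289.0111, 314.9332]), array([272.9547, 312.2735]), np.int32(74)), 'top': (array([401.2411, 180.4274]), array([387.0335, 139.2174]), None, None, 0)}Traceback (most recent call last):
  File "<stdin>", line 4, in <module>
  File "h.py", line 11, in tri
    (o1,d1),(o2,d2)=ray("side",a),ray("top",b)
                                  ~~~^^^^^^^^^
  File "h.py", line 6, in ray
    p=P[n]; d=np.array([(uv[0]-p['cx'])/p['fx'],(uv[1]-p['cy'])/p['fy'],1.])
                         ~~^^^
TypeError: 'NoneType' object is not subscriptable
```

```bash
cat >> h.py <<'E'
def tipside(tag):
    """tip in tool frame from the side view and the tool's x-z plane"""
    s=r.get_state(); im=r.snapshot("side"); cv2.imwrite(f"pics/{tag}.png",im[:,:,::-1]); T=R.from_quat(s['eef_rot'])
    a,b,t,u,k=shaft("side",im,s['tool_pos']+T.apply([0,0,-.007]),s['tool_pos']+T.apply(TT))
    for q in(t,u):
        o,d=ray("side",q); n=T.apply([0,1,0]); X=o+d*((s['tool_pos']-o)@n)/(d@n); print(k,"px",q,"tool frame",T.inv().apply(X-s['tool_pos']))
    print(s['clock'],s['tool_pos'],s['q'],s['contact_force'])
E
python3 - <<'E'
from h import *
tipside("m4"); steps([tcp(-150,0,125,-12)])
E
```

```text
72 px [290.0331 314.7961] tool frame [ 0.0817 -0.     -0.0386]
72 px [273.9695 312.1877] tool frame [ 0.0509 -0.     -0.0273]
14.4333 [0.4987 0.0945 0.1645] [-0.6313  0.8951  0.687   1.7231 -0.5326  1.0704 -1.0244] [ 0.6061  0.8415 -2.2381]
xyz [-0.054  -0.1946  0.0461] rot [-0.0698 -0.2049 -0.1465]
```

```bash
sed -i 's/^TT=.*/TT=np.array([.082,0,-.0378]); TILT=20./' h.py
python3 - <<'E'
from h import *
steps([tcp(-150,0,122,-11)])
E
```

```text
xyz [-0.0525 -0.1945  0.0513] rot [-0.0711 -0.2223 -0.146 ]
```

Request:
{"method": "carry_out", "body": {"plan": [{"xyz": [-0.03,-0.01,0.0],"rot": [-0.01,-0.05,-0.03],"grip": 255},{"xyz": [-0.05,-0.04,0.01],"rot": [-0.03,-0.1,-0.07],"grip": 255},{"xyz": [-0.053,-0.08,0.02],"rot": [-0.05,-0.16,-0.11],"grip": 255},{"xyz": [-0.053,-0.12,0.03],"rot": [-0.071,-0.222,-0.146],"grip": 255},{"xyz": [-0.053,-0.16,0.04],"rot": [-0.071,-0.222,-0.146],"grip": 255},{"xyz": [-0.053,-0.195,0.051],"rot": [-0.071,-0.222,-0.146],"grip": 255},{"xyz": [-0.053,-0.195,0.051],"rot": [-0.071,-0.222,-0.146],"grip": 255},{"xyz": [-0.053,-0.195,0.051],"rot": [-0.071,-0.222,-0.146],"grip": 255}]}}

```text
clock: 15.15
tool_pos: [0.3827, 0.2679, 0.13]
eef_rot: [0.941, 0.205, -0.263, 0.057]
contact_force: [0.2, -0.6, -1.2]
opening: 0.045
finger_force: 60.0
```

Run:
```python
from h import *
tipside("m5"); z=lambda x:102-(x+112)*np.tan(np.radians(11))
steps([tcp(-150,0,122,-11)]+[tcp(x,0,z(x)+d,-11) for x,d in((-140,2),(-120,0),(-105,0),(-90,0),(-77,0))])
```

```text
13 px [273.973  232.3055] tool frame [ 0.0784 -0.     -0.0358]
13 px [269.0117 231.8674] tool frame [ 0.0674 -0.     -0.0313]
15.15 [0.3827 0.2679 0.13  ] [-0.9481  1.0009  0.614   1.6733 -0.5398  1.2381 -1.2228] [ 0.1571 -0.611  -1.1779]
xyz [ 0.0003  0.0001 -0.0012] rot [0.0026 0.0022 0.0007]
xyz [0.0154 0.0001 0.0044] rot [0.0026 0.0022 0.0007]
xyz [ 0.0356  0.0001 -0.0009] rot [0.0026 0.0022 0.0007]
xyz [ 0.0499  0.0002 -0.0062] rot [0.0026 0.0022 0.0007]
xyz [ 0.0642  0.0002 -0.0114] rot [0.0026 0.0022 0.0007]
xyz [ 0.0767  0.0002 -0.016 ] rot [0.0026 0.0022 0.0007]
```

Request:
{"method": "carry_out", "body": {"plan": [{"xyz": [0.0155,0,0.004],"rot": [0,0,0],"grip": 255},{"xyz": [0.0255,0,0.0015],"rot": [0,0,0],"grip": 255},{"xyz": [0.0355,0,-0.0015],"rot": [0,0,0],"grip": 255},{"xyz": [0.0428,0,-0.004],"rot": [0,0,0],"grip": 255},{"xyz": [0.05,0,-0.0068],"rot": [0,0,0],"grip": 255},{"xyz": [0.05,0,-0.0068],"rot": [0,0,0],"grip": 255}]}}

```text
clock: 15.7
tool_pos: [0.4289, 0.283, 0.112]
eef_rot: [0.943, 0.2, -0.26, 0.057]
contact_force: [0.7, -0.1, -1.8]
opening: 0.041
finger_force: 60.0
```

Request:
{"method": "carry_out", "body": {"plan": [{"xyz": [0.007,0,-0.0026],"rot": [0,0,0],"grip": 255},{"xyz": [0.014,0,-0.0052],"rot": [0,0,0],"grip": 255},{"xyz": [0.021,0,-0.0077],"rot": [0,0,0],"grip": 255},{"xyz": [0.028,0,-0.01],"rot": [0,0,0],"grip": 255},{"xyz": [0.028,0,-0.01],"rot": [0,0,0],"grip": 255}]}}

```text
clock: 16.12
tool_pos: [0.4546, 0.2953, 0.1064]
eef_rot: [0.943, 0.201, -0.261, 0.057]
contact_force: [-0.1, -0.1, -0.4]
opening: 0.039
finger_force: 60.0
```

Run:
```python
from h import *
s=r.get_state(); print(s['clock'],s['tool_pos'],s['q'],s['contact_force'],s['moment'])
ti=lambda s:R.from_euler('z',-CY,degrees=True).apply(s['tool_pos']+R.from_quat(s['eef_rot']).apply(TT)-CO)*1000
print("tip est",ti(s))
t=lambda p,dz=0:tcp(-112+36*np.cos(np.radians(p)),0,99.5+dz+36*np.sin(np.radians(p)),p)
steps([t(p) for p in(-11,-5,1,7,13,19,25)])
```

```text
16.1167 [0.4546 0.2953 0.1064] [-0.8803  1.1065  0.6097  1.4213 -0.5444  1.3623 -1.2745] [-0.071  -0.0841 -0.4285] [ 0.3285 -0.6363  0.0012]
tip est [-74.3171  -2.1068  96.668 ]
xyz [ 0.     -0.0019  0.0046] rot [ 0.0006 -0.0008 -0.0029]
xyz [ 0.003  -0.0019  0.0095] rot [ 0.0008  0.1039 -0.0029]
xyz [ 0.0064 -0.0019  0.0141] rot [ 0.0009  0.2086 -0.0028]
xyz [ 0.0103 -0.0019  0.0182] rot [ 0.0011  0.3133 -0.0028]
xyz [ 0.0145 -0.0019  0.022 ] rot [ 0.0012  0.4181 -0.0027]
xyz [ 0.0192 -0.002   0.0253] rot [ 0.0014  0.5228 -0.0027]
xyz [ 0.0242 -0.002   0.0281] rot [ 0.0015  0.6275 -0.0026]
```

Request:
{"method": "carry_out", "body": {"plan": [{"xyz": [0.001,-0.002,0.0095],"rot": [0,0.104,-0.003],"grip": 255},{"xyz": [0.0045,-0.002,0.014],"rot": [0,0.209,-0.003],"grip": 255},{"xyz": [0.0085,-0.002,0.018],"rot": [0,0.313,-0.003],"grip": 255},{"xyz": [0.013,-0.002,0.022],"rot": [0,0.418,-0.003],"grip": 255},{"xyz": [0.0175,-0.002,0.0253],"rot": [0,0.523,-0.003],"grip": 255},{"xyz": [0.0225,-0.002,0.028],"rot": [0,0.627,-0.003],"grip": 255},{"xyz": [0.0225,-0.002,0.028],"rot": [0,0.627,-0.003],"grip": 255}]}}

```text
clock: 16.7
tool_pos: [0.4534, 0.2974, 0.0715]
eef_rot: [0.977, 0.21, 0.041, -0.008]
contact_force: [0.0, -0.9, -3.3]
opening: 0.044
finger_force: 60.0
```

Run:
```python
from h import *
tipside("m6"); s=r.get_state(); print(s['moment'])
print("tip est",R.from_euler('z',-CY,degrees=True).apply(s['tool_pos']+R.from_quat(s['eef_rot']).apply(TT)-CO)*1000,R.from_quat(s['eef_rot']).as_matrix()[:,0])
print(quad(r.snapshot("side"),"side"),quad(r.snapshot("top"),"top"))
```

```text
134 px [298.7524 233.4944] tool frame [ 0.0715 -0.     -0.0429]
134 px [283.1603 241.3137] tool frame [ 0.0317 -0.     -0.0063]
16.7 [0.4534 0.2974 0.0715] [-0.8836  0.8693  0.3476  2.0352 -0.9331  0.3026 -0.9112] [ 0.0266 -0.9158 -3.3456]
[-0.0951  0.18   -0.0251]
tip est [-85.3758   0.6281 115.961 ] [0.9087 0.4092 0.0825]
(np.int32(4039), [[352, 187], [358, 259], [302, 270], [301, 201]]) (np.int32(5687), [[299, 104], [321, 163], [245, 198], [218, 142]])
```

Request:
{"method": "carry_out", "body": {"plan": [{"xyz": [0.003,0,-0.003],"rot": [0,0,0],"grip": 255},{"xyz": [0.004,0,-0.006],"rot": [0,0,0],"grip": 255},{"xyz": [0.004,0,-0.01],"rot": [0,0,0],"grip": 255},{"xyz": [0.004,0,-0.014],"rot": [0,0,0],"grip": 255},{"xyz": [0.004,0,-0.014],"rot": [0,0,0],"grip": 255}]}}

```text
clock: 17.27
tool_pos: [0.4604, 0.3018, 0.0865]
eef_rot: [0.977, 0.211, 0.043, -0.009]
contact_force: [0.4, 0.5, -1.1]
opening: 0.046
finger_force: 60.0
```

Run:
```python
from h import *
tipside("m7"); s=r.get_state(); print(s['moment'])
print("tip est",R.from_euler('z',-CY,degrees=True).apply(s['tool_pos']+R.from_quat(s['eef_rot']).apply(TT)-CO)*1000,R.from_quat(s['eef_rot']).as_matrix()[:,0])
print(quad(r.snapshot("side"),"side"),quad(r.snapshot("top"),"top"))
```

```text
96 px [294.6642 228.2888] tool frame [ 0.0539  0.     -0.0514]
96 px [289.6405 239.8437] tool frame [ 0.0384 -0.      0.0037]
17.2667 [0.4604 0.3018 0.0865] [-0.9116  0.855   0.4009  2.0115 -0.9039  0.3571 -0.9393] [ 0.3906  0.4763 -1.0942]
[-0.0082  0.0106 -0.0217]
tip est [-77.7247   1.9354 131.239 ] [0.9074 0.4109 0.0882]
(np.int32(4237), [[352, 187], [358, 259], [300, 268], [298, 199]]) (np.int32(5611), [[299, 104], [323, 163], [246, 200], [219, 142]])
```

The catch is released: the lip corners moved by (-2.5,-2) px, which is about 0.1 rad. Next I swing the cover along the arc.

```bash
cat >> h.py <<'E'
def arc(f,p=22,rr=120,off=3.5):
    a=np.radians(f); return tcp(30-rr*np.cos(a)-off*np.sin(a),0,178+rr*np.sin(a)-off*np.cos(a),p)
E
python3 - <<'E'
from h import *
steps([arc(f) for f in(-20,-12,-4,4,12,20,28,36)])
print(); steps([arc(f) for f in(36,44,52,59,65,69,72,74)],start=arc(36))
E
```

```text
xyz [-0.0054  0.0017 -0.0075] rot [ 0.0004 -0.053   0.0026]
xyz [-0.009   0.0017 -0.0238] rot [ 0.0004 -0.053   0.0026]
xyz [-0.0104  0.0017 -0.0405] rot [ 0.0004 -0.053   0.0026]
xyz [-0.0094  0.0017 -0.0572] rot [ 0.0004 -0.053   0.0026]
xyz [-0.0061  0.0017 -0.0736] rot [ 0.0004 -0.053   0.0026]
xyz [-0.0005  0.0017 -0.0894] rot [ 0.0004 -0.053   0.0026]
xyz [ 0.0072  0.0017 -0.1043] rot [ 0.0004 -0.053   0.0026]
xyz [ 0.0168  0.0018 -0.118 ] rot [ 0.0004 -0.053   0.0026]

xyz [0. 0. 0.] rot [0. 0. 0.]
xyz [ 0.0108  0.     -0.0128] rot [0. 0. 0.]
xyz [ 0.0234  0.     -0.0239] rot [0. 0. 0.]
xyz [ 0.0355  0.     -0.0321] rot [0. 0. 0.]
xyz [ 0.0466 -0.     -0.038 ] rot [0. 0. 0.]
xyz [ 0.0543  0.     -0.0412] rot [0. 0. 0.]
xyz [ 0.0603  0.     -0.0433] rot [0. 0. 0.]
xyz [ 0.0643  0.     -0.0445] rot [0. 0. 0.]
```

Request:
{"method": "carry_out", "body": {"plan": [{"xyz": [-0.003,0.001,-0.0075],"rot": [0,-0.02,0],"grip": 255},{"xyz": [-0.006,0.0015,-0.02],"rot": [0,-0.04,0],"grip": 255},{"xyz": [-0.01,0.0015,-0.0405],"rot": [0,-0.053,0],"grip": 255},{"xyz": [-0.0095,0.0015,-0.057],"rot": [0,-0.053,0],"grip": 255},{"xyz": [-0.006,0.0015,-0.0735],"rot": [0,-0.053,0],"grip": 255},{"xyz": [-0.0005,0.0015,-0.0895],"rot": [0,-0.053,0],"grip": 255},{"xyz": [0.007,0.0015,-0.104],"rot": [0,-0.053,0],"grip": 255},{"xyz": [0.017,0.0015,-0.118],"rot": [0,-0.053,0],"grip": 255}]}}

```text
clock: 18.08
tool_pos: [0.4653, 0.3027, 0.2053]
eef_rot: [0.977, 0.211, 0.015, -0.003]
contact_force: [-1.1, -0.5, -2.0]
opening: 0.046
finger_force: 60.0
```

Run:
```python
from h import *
tipside("m8"); s=r.get_state()
print("tip est",R.from_euler('z',-CY,degrees=True).apply(s['tool_pos']+R.from_quat(s['eef_rot']).apply(TT)-CO)*1000,R.from_quat(s['eef_rot']).as_matrix()[:,0])
for n in("side","top"):
    im=r.snapshot(n); cv2.imwrite(f"pics/m8_{n}.png",im[:,:,::-1]); print(quad(im,n))
    for a in(.3,.6,.9,1.1,1.3): print(a,proj(n,lip(a,96)),proj(n,lip(a,-96)))
steps([arc(f) for f in(36,44,52,59,65,69,72,74)])
```

```text
161 px [304.9042 204.2493] tool frame [ 0.0643  0.     -0.0399]
161 px [284.7408 212.3552] tool frame [ 0.0208 -0.     -0.0078]
18.0833 [0.4653 0.3027 0.2053] [-1.0526  0.7319  0.6856  1.8706 -0.6675  0.7475 -1.1422] [-1.0785 -0.5125 -1.9684]
tip est [-66.6671   0.4341 249.0647] [0.9103 0.4121 0.0391]
(np.int32(4111), [[307, 169], [352, 187], [357, 260], [311, 269]])
0.3 [294.0552 192.8285] [294.1892 264.924 ]
0.6 [293.817  182.5992] [293.9304 256.3068]
0.9 [299.0765 172.0904] [299.7822 247.414 ]
1.1 [305.6777 165.4367] [307.1554 241.7637]
1.3 [314.5885 159.4599] [317.1379 236.6781]
(np.int32(3312), [[299, 102], [315, 124], [267, 179], [241, 189], [217, 141]])
0.3 [245.1405 204.6469] [329.7833 163.8852]
0.6 [243.4636 202.3919] [332.3354 159.6168]
0.9 [238.7982 193.9773] [332.0157 149.1949]
1.1 [234.0523 184.9296] [330.0013 138.9272]
1.3 [228.1521 173.3967] [326.5126 126.358 ]
xyz [-0.0005  0.0003  0.0002] rot [-0.0001 -0.0011  0.0029]
xyz [ 0.0103  0.0003 -0.0125] rot [-0.0001 -0.0011  0.0029]
xyz [ 0.0229  0.0004 -0.0236] rot [-0.0001 -0.0011  0.0029]
xyz [ 0.035   0.0004 -0.0319] rot [-0.0001 -0.0011  0.0029]
xyz [ 0.0461  0.0004 -0.0377] rot [-0.0001 -0.0011  0.0029]
xyz [ 0.0539  0.0004 -0.0409] rot [-0.0001 -0.0011  0.0029]
xyz [ 0.0598  0.0005 -0.043 ] rot [-0.0001 -0.0011  0.0029]
xyz [ 0.0638  0.0005 -0.0442] rot [-0.0001 -0.0011  0.0029]
```

Request:
{"method": "carry_out", "body": {"plan": [{"xyz": [0.0105,0,-0.0125],"rot": [0,0,0],"grip": 255},{"xyz": [0.023,0,-0.0235],"rot": [0,0,0],"grip": 255},{"xyz": [0.035,0,-0.032],"rot": [0,0,0],"grip": 255},{"xyz": [0.046,0,-0.0375],"rot": [0,0,0],"grip": 255},{"xyz": [0.054,0,-0.041],"rot": [0,0,0],"grip": 255},{"xyz": [0.06,0,-0.043],"rot": [0,0,0],"grip": 255},{"xyz": [0.062,0,-0.044],"rot": [0,0,0],"grip": 255},{"xyz": [0.062,0,-0.044],"rot": [0,0,0],"grip": 255}]}}

```text
clock: 18.9
tool_pos: [0.5212, 0.3278, 0.2499]
eef_rot: [0.977, 0.211, 0.016, -0.003]
contact_force: [-0.1, -0.1, -1.1]
opening: 0.046
finger_force: 60.0
```

```bash
cat > c.py <<'E'
from h import *
import sys
tipside(sys.argv[1]); s=r.get_state()
print("tip est",R.from_euler('z',-CY,degrees=True).apply(s['tool_pos']+R.from_quat(s['eef_rot']).apply(TT)-CO)*1000)
for n in("side","top"):
    im=r.snapshot(n); cv2.imwrite(f"pics/{sys.argv[1]}_{n}.png",im[:,:,::-1]); print(quad(im,n))
    for a in(1.5,1.6,1.7,1.78): print(a,*[proj(n,lip(a,y,144,t)) for y in(96,-96) for t in(0,5)])
E
python3 c.py m9
```

```text
133 px [340.4492 192.4817] tool frame [ 0.0734  0.     -0.0406]
133 px [318.7178 199.0691] tool frame [ 0.0301  0.     -0.017 ]
18.9 [0.5212 0.3278 0.2499] [-1.0267  0.7577  0.738   1.6424 -0.6047  0.9472 -1.222 ] [-0.0616 -0.0881 -1.0606]
tip est [ -9.4997   0.5789 290.3759]
(np.int32(2511), [[344, 163], [353, 185], [360, 257], [312, 269], [288, 216]])
1.5 [322.7614 154.5631] [324.8015 153.7465] [326.3245 232.499 ] [328.6175 231.8035]
1.6 [328.8186 152.3865] [330.9905 151.6902] [333.1333 230.647 ] [335.576  230.0548]
1.7 [335.2189 150.5718] [337.4955 150.0073] [340.3314 229.1063] [342.8928 228.6278]
1.78 [340.5319 149.4014] [342.8713 148.9493] [346.3079 228.1166] [348.9398 227.7352]
(np.int32(196), [[232, 140], [235, 151], [223, 154], [219, 144]])
1.5 [222.8043 162.8822] [221.5505 160.3737] [323.1394 115.0105] [322.1981 112.3795]
1.6 [219.1333 155.5088] [217.8339 152.889 ] [320.2845 107.326 ] [319.2401 104.6126]
1.7 [215.3563 147.8659] [214.0306 145.1735] [317.1516  99.4577] [316.0184  96.7026]
1.78 [212.2968 141.6345] [210.9648 138.9139] [314.4744  93.1111] [313.282   90.3533]
```

Request:
{"method": "carry_out", "body": {"plan": [{"xyz": [0.003,0,-0.001],"rot": [0,0,0],"grip": 255},{"xyz": [0.006,0,-0.002],"rot": [0,0,0],"grip": 255},{"xyz": [0.006,0,-0.002],"rot": [0,0,0],"grip": 255}]}}

```text
clock: 19.3
tool_pos: [0.5273, 0.3305, 0.253]
eef_rot: [0.977, 0.211, 0.016, -0.003]
contact_force: [-0.0, -0.7, -1.1]
opening: 0.04
finger_force: 60.0
```

Request:
{"method": "carry_out", "body": {"plan": [{"xyz": [0.003,0,-0.001],"rot": [0,0,0],"grip": 255},{"xyz": [0.005,0,-0.0015],"rot": [0,0,0],"grip": 255},{"xyz": [0.005,0,-0.0015],"rot": [0,0,0],"grip": 255}]}}

```text
clock: 19.55
tool_pos: [0.5281, 0.331, 0.2529]
eef_rot: [0.977, 0.211, 0.012, -0.003]
contact_force: [-6.9, -3.0, -3.9]
opening: 0.045
finger_force: 60.0
```

```bash
python3 c.py m10
python3 - <<'E'
import cv2,numpy as np
# dark cover mask change vs m9: brightness along the lines
for n in("side","top"):
    a,b=[cv2.imread(f"pics/{t}_{n}.png").astype(int).max(2) for t in("m9","m10")]
    d=abs(a-b)>40; ys,xs=np.nonzero(d); print(n,d.sum(),(xs.min(),xs.max(),ys.min(),ys.max()) if len(xs) else '')
E
```

```text
132 px [344.6861 191.1227] tool frame [ 0.0735  0.     -0.0431]
132 px [323.6513 197.9212] tool frame [ 0.0324 -0.     -0.0185]
19.55 [0.5281 0.331  0.2529] [-1.0176  0.7682  0.7397  1.6069 -0.5994  0.9792 -1.2318] [-6.8626 -3.0285 -3.86  ]
tip est [ -1.3989   0.7256 292.6465]
(np.int32(1581), [[339, 199], [360, 257], [312, 268], [300, 215]])
1.5 [322.7614 154.5631] [324.8015 153.7465] [326.3245 232.499 ] [328.6175 231.8035]
1.6 [328.8186 152.3865] [330.9905 151.6902] [333.1333 230.647 ] [335.576  230.0548]
1.7 [335.2189 150.5718] [337.4955 150.0073] [340.3314 229.1063] [342.8928 228.6278]
1.78 [340.5319 149.4014] [342.8713 148.9493] [346.3079 228.1166] [348.9398 227.7352]
(np.int32(135), [[232, 138], [231, 146], [220, 149], [218, 142]])
1.5 [222.8043 162.8822] [221.5505 160.3737] [323.1394 115.0105] [322.1981 112.3795]
1.6 [219.1333 155.5088] [217.8339 152.889 ] [320.2845 107.326 ] [319.2401 104.6126]
1.7 [215.3563 147.8659] [214.0306 145.1735] [317.1516  99.4577] [316.0184  96.7026]
1.78 [212.2968 141.6345] [210.9648 138.9139] [314.4744  93.1111] [313.282   90.3533]
side 3323 (np.int64(0), np.int64(353), np.int64(0), np.int64(279))
top 6120 (np.int64(212), np.int64(420), np.int64(47), np.int64(419))
```

A 7 N reaction builds with no further travel, so the cover is on its stop. I withdraw and carry the screwdriver to the lay-down spot.

Run:
```python
from h import *
s=r.get_state(); t1=s['tool_pos']+R.from_euler('z',CY,degrees=True).apply([-.09,0,-.04])
steps([(t1,CY,2),((.49,.092,.17),15,-27)])
```

```text
xyz [-0.0909 -0.0002  0.0378] rot [-0.0004  0.0107  0.0021]
xyz [-0.1351  0.2022  0.0796] rot [ 0.036  -0.4943  0.1603]
```

Request:
{"method": "carry_out", "body": {"plan": [{"xyz": [-0.02,0,0.008],"rot": [0,0,0],"grip": 255},{"xyz": [-0.055,0,0.022],"rot": [0,0,0],"grip": 255},{"xyz": [-0.091,0,0.038],"rot": [0,0,0],"grip": 255},{"xyz": [-0.11,0.035,0.038],"rot": [0,-0.08,0.03],"grip": 255},{"xyz": [-0.12,0.07,0.05],"rot": [0.01,-0.18,0.06],"grip": 255},{"xyz": [-0.125,0.105,0.06],"rot": [0.02,-0.28,0.09],"grip": 255},{"xyz": [-0.13,0.14,0.07],"rot": [0.03,-0.38,0.13],"grip": 255},{"xyz": [-0.135,0.175,0.08],"rot": [0.036,-0.49,0.16],"grip": 255}]}}

```text
clock: 20.37
tool_pos: [0.4845, 0.1171, 0.1708]
eef_rot: [0.965, 0.127, -0.226, 0.029]
contact_force: [0.2, 0.0, -0.9]
opening: 0.042
finger_force: 60.0
```

Request:
{"method": "carry_out", "body": {"plan": [{"xyz": [0,0.025,0],"rot": [0,0,0],"grip": 255},{"xyz": [0,0.025,0],"rot": [0,0,0],"grip": 255},{"xyz": [0,0.025,0],"rot": [0,0,0],"grip": 255}]}}

```text
clock: 20.62
tool_pos: [0.4907, 0.0923, 0.1698]
eef_rot: [0.966, 0.126, -0.225, 0.03]
contact_force: [-0.3, 0.8, -1.1]
opening: 0.043
finger_force: 60.0
```

Run:
```python
from h import *
tipside("m11"); s=r.get_state(); print(R.from_quat(s['eef_rot']).as_matrix()[:,0])
im=r.snapshot("side"); hsv=cv2.cvtColor(im,cv2.COLOR_RGB2HSV); q=((hsv[...,0]<8)|(hsv[...,0]>172))&(hsv[...,1]>150)&(hsv[...,2]>80)
T=R.from_quat(s['eef_rot']); m,c,st=biggest(q,proj("side",s['tool_pos']+T.apply([-.06,0,.01])))
p=np.argwhere(m)[:,::-1].astype(float); cc=p.mean(0); e=np.linalg.svd(p-cc,full_matrices=False)[2][0]; tt=(p-cc)@e; n=T.apply([0,1,0])
for z in(cc,cc+e*tt.min(),cc+e*tt.max()):
    o,d=ray("side",z); X=o+d*((s['tool_pos']-o)@n)/(d@n); print("red",st[4],z,T.inv().apply(X-s['tool_pos']),X)
print(quad(im,"side"), quad(r.snapshot("top"),"top"))
steps([((.49,.092,.17),15,-27)])
```

```text
26 px [283.1532 315.307 ] tool frame [ 0.0772  0.     -0.0335]
26 px [274.8936 313.4815] tool frame [ 0.0609  0.     -0.028 ]
20.6167 [0.4907 0.0923 0.1698] [-0.6239  0.9554  0.7061  1.6218 -0.4831  1.2474 -1.0603] [-0.3061  0.8441 -1.0726]
[ 0.8668  0.2329 -0.4409]
red 284 [203.9965 300.4296] [-0.0719 -0.      0.0393] [0.4111 0.0732 0.1665]
red 284 [180.6684 294.2524] [-0.1201 -0.      0.0484] [0.3654 0.0609 0.1796]
red 284 [232.478  307.9714] [-0.0121 -0.      0.028 ] [0.4678 0.0884 0.1503]
(np.int32(390), [[343, 165], [352, 178], [355, 212], [346, 201]]) (np.int32(2622), [[299, 105], [316, 153], [241, 189], [219, 142]])
xyz [-0.0003  0.0039  0.0007] rot [-0.0013 -0.0148  0.0036]
```

Run:
```python
from h import *
steps([((.49,.092,.06),15,-26),((.49,.092,.009),15,-26),((.49,.092,.007),15,-26)])
```

```text
xyz [0.0482 0.0042 0.0994] rot [-0.0013  0.0027  0.0036]
xyz [0.0706 0.0044 0.1452] rot [-0.0013  0.0027  0.0036]
xyz [0.0715 0.0044 0.147 ] rot [-0.0013  0.0027  0.0036]
```

Request:
{"method": "carry_out", "body": {"plan": [{"xyz": [0.016,0.002,0.033],"rot": [0,0,0],"grip": 255},{"xyz": [0.033,0.004,0.067],"rot": [0,0,0],"grip": 255},{"xyz": [0.048,0.004,0.0995],"rot": [0,0,0],"grip": 255},{"xyz": [0.06,0.004,0.125],"rot": [0,0,0],"grip": 255},{"xyz": [0.067,0.004,0.138],"rot": [0,0,0],"grip": 255},{"xyz": [0.0706,0.004,0.1452],"rot": [0,0,0],"grip": 255},{"xyz": [0.0706,0.004,0.1452],"rot": [0,0,0],"grip": 255}]}}

```text
clock: 21.35
tool_pos: [0.4893, 0.0913, 0.0083]
eef_rot: [0.965, 0.128, -0.226, 0.029]
contact_force: [-1.0, -0.2, -1.0]
opening: 0.045
finger_force: 60.0
```

Request:
{"method": "carry_out", "body": {"plan": [{"xyz": [0.0005,0,0.001],"rot": [0,0,0],"grip": 255}]}}

```text
clock: 21.43
tool_pos: [0.4906, 0.0907, 0.0089]
eef_rot: [0.966, 0.128, -0.224, 0.029]
contact_force: [1.0, -0.2, -1.4]
opening: 0.052
finger_force: 60.0
```

Not touching yet. I lower a further 2 mm, then release slowly and rise.

Request:
{"method": "carry_out", "body": {"plan": [{"xyz": [0.001,0,0.002],"rot": [0,0,0],"grip": 255},{"xyz": [0.001,0,0.002],"rot": [0,0,0],"grip": 255},{"xyz": [0.001,0,0.002],"rot": [0,0,0],"grip": 190},{"xyz": [0.001,0,0.002],"rot": [0,0,0],"grip": 190},{"xyz": [0.001,0,0.002],"rot": [0,0,0],"grip": 190},{"xyz": [0.001,0,0.002],"rot": [0,0,0],"grip": 190},{"xyz": [0.001,0,0.002],"rot": [0,0,0],"grip": 190}]}}

```text
clock: 22.02
tool_pos: [0.4896, 0.0903, 0.0055]
eef_rot: [0.966, 0.128, -0.225, 0.029]
contact_force: [-0.1, -0.5, 0.4]
opening: 0.256
finger_force: 0.0
```

Request:
{"method": "carry_out", "body": {"plan": [{"xyz": [-0.005,0,-0.02],"rot": [0,0,0],"grip": 190},{"xyz": [-0.015,0,-0.05],"rot": [0,0,0],"grip": 190},{"xyz": [-0.035,0,-0.09],"rot": [0,0,0],"grip": 255},{"xyz": [-0.05,0,-0.13],"rot": [0,0,0],"grip": 255},{"xyz": [-0.065,0,-0.17],"rot": [0,0,0],"grip": 255},{"xyz": [-0.08,0,-0.2],"rot": [0,0.12,0],"grip": 255},{"xyz": [-0.08,0,-0.2],"rot": [0,0.24,0],"grip": 255},{"xyz": [-0.08,0,-0.2],"rot": [0,0.24,0],"grip": 255}]}}

```text
clock: 22.68
tool_pos: [0.5027, 0.0919, 0.2233]
eef_rot: [0.986, 0.127, -0.106, 0.013]
contact_force: [-1.4, 0.1, 0.4]
opening: 0.006
finger_force: 0.0
```

Run:
```python
from h import *
s=r.get_state(); print(s['clock'],s['tool_pos'],s['q'],s['opening'],s['contact_force'],R.from_quat(s['eef_rot']).as_matrix()[:,0])
o={n:r.snapshot(n) for n in("side","top")}
for n in o:
    cv2.imwrite(f"pics/n1_{n}.png",o[n][:,:,::-1]); print(n,"cover",quad(o[n],n))
    a,b,t,u,k=shaft(n,o[n],(.477,.088,.013),(.578,.115,.013)); print(a,b,t,u,k,*( [onz(n,t,.013),onz(n,u,.013)] if t is not None else []))
    hsv=cv2.cvtColor(o[n],cv2.COLOR_RGB2HSV); q=((hsv[...,0]<8)|(hsv[...,0]>172))&(hsv[...,1]>150)&(hsv[...,2]>90)
    m,c,st=biggest(q,proj(n,(.42,.072,.013))); print(" red",c,st,onz(n,c,.02))
    # keypad candidates: bright/coloured blobs near the bar key
    for y in(0,-100): print(" key guess",y,proj(n,ch(-32,50+y,137)))
```

```text
22.6833 [0.5027 0.0919 0.2233] [-0.6702  0.7757  0.7453  1.7573 -0.5215  1.0578 -1.0198] 0.005561348218594366 [-1.4366  0.0861  0.3647] [ 0.9451  0.2482 -0.2124]
side cover (np.int32(1933), [[347, 165], [360, 257], [312, 268], [311, 238]])
[241.0669 330.3673] [285.234  338.1978] [284.1656 338.0087] [263.0858 334.4866] 93 [0.5756 0.1144 0.013 ] [0.5278 0.1011 0.013 ]
 red [210.1373 329.3072] [194 323  37  12 153] [0.4124 0.0581 0.02  ]
 key guess 0 [325.8827 212.453 ]
 key guess -100 [327.6101 249.697 ]
top cover (np.int32(2551), [[299, 105], [316, 153], [240, 188], [219, 142]])
[387.1476 203.6328] [372.9905 161.7845] [382.2028 184.217 ] [386.1428 198.6889] 72 [0.5234 0.0966 0.013 ] [0.4887 0.0896 0.013 ]
 red [388.1 214.9] [386 207   5  15  40] [0.4497 0.0891 0.02  ]
 key guess 0 [250.0357 163.4899]
 key guess -100 [293.0044 142.9391]
```

Run:
```python
from h import *
inv=lambda X:R.from_euler('z',-CY,degrees=True).apply(X-CO)*1000
nw=R.from_euler('z',CY,degrees=True).apply([-.5,0,.866])
def onkey(n,uv,h=3):
    o,d=ray(n,uv); q=ch(33,0,172.5)+nw*h/1000; return inv(o+d*((q-o)@nw)/(d@nw))
for n in("top","side"):
    im=cv2.imread(f"pics/n1_{n}.png"); hsv=cv2.cvtColor(im,cv2.COLOR_BGR2HSV)
    poly=np.array([proj(n,ch(x,y,z)) for x,z,y in((-72,112,-92),(-72,112,92),(20,165,92),(20,165,-92))],np.int32); M=np.zeros((420,560),np.uint8); cv2.fillPoly(M,[poly],1)
    px=hsv[M>0]; print(n,poly.tolist(),"median",np.median(px,0))
    for nm,m in(("bright",(hsv[...,2]>95)),("sat",(hsv[...,1]>90)&(hsv[...,2]>60))):
        k,l,s,c=cv2.connectedComponentsWithStats((m&(M>0)).astype(np.uint8))
        for j in range(1,k):
            if s[j,4]>25: print(nm,s[j],c[j],np.median(hsv[l==j],0),"ch",onkey(n,c[j]),"area-box",cv2.minAreaRect(np.argwhere(l==j)[:,::-1].astype(np.float32))[1:])
```

```text
top [[318, 154], [241, 191], [219, 146], [300, 108]] median [114.  14.  66.]
bright [233 115  58  36 760] [261.6487 132.8145] [ 99.   8. 251.] ch [  9.1948   1.7354 162.2197] area-box ((12.521980285644531, 59.92662048339844), 63.43495178222656)
bright [287 131  20  21 321] [296.2336 141.2679] [105.  17. 167.] ch [-32.1039 -57.4595 138.3752] area-box ((19.091880798339844, 19.798988342285156), 45.0)
bright [235 148  38  29 567] [253.4233 162.2769] [105.  17. 168.] ch [-33.004   42.5483 137.8555] area-box ((15.205260276794434, 36.224300384521484), 63.43495178222656)
bright [266 153  53  27 116] [287.7586 166.7155] [ 90.    9.  136.5] ch [-68.852  -19.8114 117.158 ] area-box ((7.408235549926758, 58.13128662109375), 64.29004669189453)
side [[309, 270], [308, 203], [347, 191], [353, 261]] median [111.  26.  91.]
bright [341 192   5   7  27] [343.0741 195.    ] [112.  22. 118.] ch [  8.1952  84.3869 161.6426] area-box ((6.0, 4.0), 90.0)
bright [308 198  26  38 677] [319.5096 214.3796] [ 32.  71. 133.] ch [-46.748   48.7273 129.9202] area-box ((37.0, 25.0), 90.0)
bright [339 202  14  49 429] [345.1049 227.0326] [106.  26. 235.] ch [  7.6047  -3.8785 161.3016] area-box ((47.983943939208984, 10.049468040466309), 84.80557250976562)
bright [309 239   3  32  61] [309.541  256.5082] [103.  18. 141.] ch [-71.9879 -57.0789 115.3475] area-box ((31.0, 2.0), 90.0)
bright [320 244  18  17 232] [328.306  252.0517] [111.  26. 144.] ch [-30.9063 -57.0273 139.0667] area-box ((14.849242210388184, 17.677669525146484), 45.0)
```

The bar key is at charger (-33, 42.5, 138) mm and the round key at (-32, -57.4). They are 100 mm apart and at the expected height. The screwdriver lies flat with its tip at about (0.576, 0.114). Next I go to the standoff above the bar key.

```bash
cat >> h.py <<'E'
def key(h,y=42.5): return ch(-32.6-.5*h,y,138.1+.866*h),CY,30
E
python3 - <<'E'
from h import *
steps([key(80)])
E
```

```text
xyz [ 0.0878 -0.2647 -0.0054] rot [ 0.0214  0.7426 -0.1625]
```

Request:
{"method": "carry_out", "body": {"plan": [{"xyz": [0.012,-0.038,-0.002],"rot": [0.003,0.12,-0.027],"grip": 255},{"xyz": [0.025,-0.075,-0.004],"rot": [0.007,0.24,-0.054],"grip": 255},{"xyz": [0.037,-0.113,-0.005],"rot": [0.01,0.36,-0.08],"grip": 255},{"xyz": [0.05,-0.15,-0.005],"rot": [0.014,0.48,-0.11],"grip": 255},{"xyz": [0.062,-0.188,-0.005],"rot": [0.018,0.6,-0.135],"grip": 255},{"xyz": [0.075,-0.225,-0.005],"rot": [0.021,0.71,-0.155],"grip": 255},{"xyz": [0.088,-0.265,-0.005],"rot": [0.021,0.743,-0.1625],"grip": 255},{"xyz": [0.088,-0.265,-0.005],"rot": [0.021,0.743,-0.1625],"grip": 255}]}}

```text
clock: 23.45
tool_pos: [0.5206, 0.3956, 0.2152]
eef_rot: [0.946, 0.212, 0.24, -0.055]
contact_force: [0.1, 1.4, 0.0]
opening: 0.005
finger_force: 0.0
```

Request:
{"method": "carry_out", "body": {"plan": [{"xyz": [0,0,0],"rot": [0,0,0],"grip": 255},{"xyz": [0,0,0],"rot": [0,0,0],"grip": 255}]}}

```text
clock: 23.62
tool_pos: [0.5274, 0.3807, 0.2169]
eef_rot: [0.947, 0.203, 0.243, -0.047]
contact_force: [0.8, -1.4, -0.9]
opening: 0.005
finger_force: 0.0
```

Run:
```python
from h import *
s=r.get_state(); print(s['clock'],s['tool_pos'],s['q'],s['opening'],s['contact_force'])
steps([key(80),key(20),key(6),key(0)])
```

```text
23.6167 [0.5274 0.3807 0.2169] [-1.0009  0.6547  0.3502  2.0192 -0.9993  0.0451 -0.9277] 0.005353162164889763 [ 0.7902 -1.3674 -0.8743]
xyz [-0.0133  0.0036  0.0036] rot [0.0091 0.024  0.0032]
xyz [-0.0118  0.003   0.0636] rot [0.0091 0.024  0.0032]
xyz [-0.0115  0.0029  0.0776] rot [0.0091 0.024  0.0032]
xyz [-0.0114  0.0029  0.0836] rot [0.0091 0.024  0.0032]
```

```bash
cat >> h.py <<'E'
def key(h,p=19,y=42.5,sl=6): return ch(-32.6-.5*h-.866*sl,y,138.1+.866*h-.5*sl),CY,p
E
python3 - <<'E'
from h import *
steps([key(70),key(25),key(8)])
E
```

```text
xyz [-0.019   0.0035  0.0137] rot [ 0.0093 -0.168   0.0023]
xyz [-0.018   0.0031  0.0587] rot [ 0.0093 -0.168   0.0023]
xyz [-0.0176  0.0029  0.0757] rot [ 0.0093 -0.168   0.0023]
```

Request:
{"method": "carry_out", "body": {"plan": [{"xyz": [-0.019,0.0035,0.0],"rot": [0.009,-0.1,0.002],"grip": 255},{"xyz": [-0.019,0.0035,0.014],"rot": [0.009,-0.168,0.002],"grip": 255},{"xyz": [-0.019,0.0035,0.014],"rot": [0.009,-0.168,0.002],"grip": 255},{"xyz": [-0.018,0.003,0.035],"rot": [0.009,-0.168,0.002],"grip": 255},{"xyz": [-0.018,0.003,0.05],"rot": [0.009,-0.168,0.002],"grip": 255},{"xyz": [-0.018,0.003,0.05],"rot": [0.009,-0.168,0.002],"grip": 255}]}}

```text
clock: 24.12
tool_pos: [0.537, 0.3779, 0.164]
eef_rot: [0.965, 0.205, 0.162, -0.034]
contact_force: [0.3, -0.6, -0.2]
opening: 0.005
finger_force: 0.0
```

Run:
```python
from h import *
s=r.get_state(); print(s['clock'],s['tool_pos'],s['q'],s['opening'],s['contact_force'])
steps([key(25),key(8),key(4),key(2),key(0),key(-2)])
```

```text
24.1167 [0.537  0.3779 0.164 ] [-1.024   0.7912  0.507   1.8921 -0.9453  0.3194 -0.9847] 0.005379606709983936 [ 0.3053 -0.5754 -0.1728]
xyz [ 0.0021 -0.0028  0.0084] rot [ 0.0025 -0.0007 -0.0034]
xyz [ 0.0054 -0.0029  0.0251] rot [ 0.0025 -0.0007 -0.0034]
xyz [ 0.0061 -0.0029  0.0291] rot [ 0.0025 -0.0007 -0.0034]
xyz [ 0.0065 -0.0029  0.031 ] rot [ 0.0025 -0.0007 -0.0034]
xyz [ 0.0069 -0.0029  0.033 ] rot [ 0.0025 -0.0007 -0.0034]
xyz [ 0.0073 -0.0029  0.0349] rot [ 0.0025 -0.0007 -0.0034]
```

Request:
{"method": "carry_out", "body": {"plan": [{"xyz": [0.002,-0.003,0.0085],"rot": [0,0,0],"grip": 255},{"xyz": [0.004,-0.003,0.017],"rot": [0,0,0],"grip": 255},{"xyz": [0.0055,-0.003,0.025],"rot": [0,0,0],"grip": 255},{"xyz": [0.006,-0.003,0.028],"rot": [0,0,0],"grip": 255},{"xyz": [0.006,-0.003,0.028],"rot": [0,0,0],"grip": 255}]}}

```text
clock: 24.53
tool_pos: [0.5483, 0.3885, 0.1412]
eef_rot: [0.964, 0.206, 0.162, -0.035]
contact_force: [-0.5, 0.1, -0.4]
opening: 0.002
finger_force: 0.0
```

Request:
{"method": "carry_out", "body": {"plan": [{"xyz": [0.0004,0,0.002],"rot": [0,0,0],"grip": 255},{"xyz": [0.0004,0,0.002],"rot": [0,0,0],"grip": 255}]}}

```text
clock: 24.7
tool_pos: [0.5493, 0.389, 0.1401]
eef_rot: [0.964, 0.206, 0.163, -0.035]
contact_force: [1.0, 1.0, -0.1]
opening: 0.004
finger_force: 0.0
```

Request:
{"method": "carry_out", "body": {"plan": [{"xyz": [0.0004,0,0.002],"rot": [0,0,0],"grip": 255},{"xyz": [0.0004,0,0.002],"rot": [0,0,0],"grip": 255}]}}

```text
clock: 24.87
tool_pos: [0.5502, 0.3895, 0.1384]
eef_rot: [0.964, 0.206, 0.163, -0.035]
contact_force: [-0.3, 0.6, 0.1]
opening: 0.008
finger_force: 0.1
```

Request:
{"method": "carry_out", "body": {"plan": [{"xyz": [0.0004,0,0.002],"rot": [0,0,0],"grip": 255},{"xyz": [0.0004,0,0.002],"rot": [0,0,0],"grip": 255}]}}

```text
clock: 25.03
tool_pos: [0.551, 0.3899, 0.1369]
eef_rot: [0.964, 0.206, 0.162, -0.035]
contact_force: [-3.0, -1.8, 5.4]
opening: 0.004
finger_force: 3.0
```

Contact is at about 6 N. I press slightly firmer and hold.

Request:
{"method": "carry_out", "body": {"plan": [{"xyz": [0.0002,0,0.001],"rot": [0,0,0],"grip": 255},{"xyz": [0.0002,0,0.001],"rot": [0,0,0],"grip": 255},{"xyz": [0.0002,0,0.001],"rot": [0,0,0],"grip": 255}]}}

```text
clock: 25.28
tool_pos: [0.5512, 0.39, 0.1366]
eef_rot: [0.964, 0.206, 0.162, -0.035]
contact_force: [-6.2, -2.0, 9.0]
opening: 0.003
finger_force: 5.4
```

Request:
{"method": "carry_out", "body": {"plan": [{"xyz": [0,0,0],"rot": [0,0,0],"grip": 255},{"xyz": [0,0,0],"rot": [0,0,0],"grip": 255},{"xyz": [0,0,0],"rot": [0,0,0],"grip": 255},{"xyz": [0,0,0],"rot": [0,0,0],"grip": 255},{"xyz": [0,0,0],"rot": [0,0,0],"grip": 255},{"xyz": [0,0,0],"rot": [0,0,0],"grip": 255},{"xyz": [0,0,0],"rot": [0,0,0],"grip": 255}]}}

```text
clock: 25.87
tool_pos: [0.5512, 0.39, 0.1366]
eef_rot: [0.964, 0.206, 0.162, -0.035]
contact_force: [-5.7, -2.5, 9.4]
opening: 0.003
finger_force: 5.3
```

Request:
{"method": "carry_out", "body": {"plan": [{"xyz": [0,0,0],"rot": [0,0,0],"grip": 255},{"xyz": [0,0,0],"rot": [0,0,0],"grip": 255},{"xyz": [-0.002,0,-0.01],"rot": [0,0,0],"grip": 255},{"xyz": [-0.006,0,-0.03],"rot": [0,0,0],"grip": 255},{"xyz": [-0.015,0,-0.06],"rot": [0,0,0],"grip": 255},{"xyz": [-0.045,0,-0.085],"rot": [0,0,0],"grip": 255},{"xyz": [-0.085,0,-0.1],"rot": [0,0,0],"grip": 255},{"xyz": [-0.12,0,-0.11],"rot": [0,0,0],"grip": 255}]}}

```text
clock: 26.53
tool_pos: [0.414, 0.3283, 0.2018]
eef_rot: [0.964, 0.206, 0.164, -0.035]
contact_force: [-1.1, 0.4, -1.4]
opening: 0.003
finger_force: 0.0
```

Request:
{"method": "carry_out", "body": {"plan": [{"xyz": [0,0.04,0],"rot": [0,0,0],"grip": 255},{"xyz": [0,0.08,0],"rot": [0,0,0],"grip": 255},{"xyz": [0,0.1,0],"rot": [0,0,0],"grip": 255},{"xyz": [0,0.1,0],"rot": [0,0,0],"grip": 255}]}}

```text
clock: 26.87
tool_pos: [0.4591, 0.2323, 0.2026]
eef_rot: [0.965, 0.201, 0.162, -0.033]
contact_force: [0.2, -0.3, 0.0]
opening: 0.005
finger_force: 0.0
```

Run:
```python
from h import *
s=r.get_state(); print(s['clock'],s['tool_pos'],s['q'],s['contact_force'])
for n in("side","top"):
    im=r.snapshot(n); cv2.imwrite(f"pics/f_{n}.png",im[:,:,::-1]); hsv=cv2.cvtColor(im,cv2.COLOR_RGB2HSV)
    if n=="top": print("cover",quad(im,n))
    b=biggest((abs(hsv[...,0].astype(int)-110)<10)&(hsv[...,1]>150)&(hsv[...,2]>90),(320,167) if n=="side" else (170,217)); y=biggest((abs(hsv[...,0].astype(int)-26)<6)&(hsv[...,1]>170)&(hsv[...,2]>120),(262,182) if n=="side" else (220,268)); print("tin",b[1],b[2][4],"tape",y[1],y[2][4])
    im0=cv2.cvtColor(cv2.imread(f"pics/{n}0.png"),cv2.COLOR_BGR2HSV); hsv=im0
    b=biggest((abs(hsv[...,0].astype(int)-110)<10)&(hsv[...,1]>150)&(hsv[...,2]>90),(320,167) if n=="side" else (170,217)); y=biggest((abs(hsv[...,0].astype(int)-26)<6)&(hsv[...,1]>170)&(hsv[...,2]>120),(262,182) if n=="side" else (220,268)); print(" before",b[1],b[2][4],y[1],y[2][4])
    a,c,t,u,k=shaft(n,im,(.477,.088,.013),(.578,.115,.013)); print(t,u,k,onz(n,t,.013) if t is not None else '')
```

```text
26.8667 [0.4591 0.2323 0.2026] [-0.7144  0.5383  0.1788  2.258  -0.9994  0.0427 -0.742 ] [ 0.1944 -0.3474  0.0244]
tin [395.5459   9.7686] 229 tape [266.561  187.1463] 82
 before [395.5439   9.7939] 228 [264.626  187.1679] 131
[284.1452 338.2076] [246.1387 331.2433] 195 [0.5757 0.1139 0.013 ]
cover (np.int32(2693), [[299, 105], [316, 153], [241, 189], [218, 142]])Traceback (most recent call last):
  File "<stdin>", line 6, in <module>
  File "h.py", line 19, in biggest
    i=[j for j in range(1,k) if s[j,4]>8]; j=min(i,key=lambda j:np.hypot(*(c[j]-near)))
                                             ~~~^^^^^^^^^^^^^^^^^^^^^^^^^^^^^^^^^^^^^^^
ValueError: min() iterable argument is empty
```

Run:
```python
from h import *
for n,reg in(("top",{"tin":(125,185,215,250),"tape":(200,248,240,290)}),("side",{"tin":(288,138,352,197),"tape":(250,165,275,200)})):
    a,b=[cv2.imread(f).astype(int) for f in(f"pics/{n}0.png",f"pics/f_{n}.png")]
    for k,(x0,y0,x1,y1) in reg.items(): print(n,k,"changed px",(abs(a-b).max(2)[y0:y1,x0:x1]>50).sum(),"of",(x1-x0)*(y1-y0))
im=cv2.imread("pics/f_side.png").max(2)
for y in(50,-40):
    print([int(im[tuple(np.int32(np.round(proj("side",lip(1.78,y,r_,5))))[::-1])]) for r_ in(20,60,100,130,138,142,146,150,156,165,180)])
im=cv2.imread("pics/f_top.png").max(2)
for a in(1.5,1.6,1.7,1.78,1.85,1.9): print(a,[int(im[tuple(np.int32(np.round(proj("top",lip(a,y,144,5))))[::-1])]) for y in(-80,-50,0,50,80)])
```

```text
top tin changed px 0 of 5850
top tape changed px 0 of 1680
side tin changed px 240 of 3776
side tape changed px 142 of 875
[124, 39, 40, 45, 51, 53, 54, 55, 91, 132, 162]
[74, 40, 40, 63, 57, 83, 68, 59, 54, 98, 131]
1.5 [107, 43, 48, 48, 42]
1.6 [107, 42, 246, 246, 45]
1.7 [110, 36, 162, 51, 45]
1.78 [80, 164, 182, 231, 233]
1.85 [99, 245, 246, 247, 248]
1.9 [65, 243, 245, 245, 247]
```

```bash
python3 -c "
from plant import r
print(r.finish_job())"
```

```text
the job is handed in; nothing more can be done
None
```

The job is handed in: cover open against its stop, screwdriver flat on the worktop, bar key held at about 11 N for roughly a second and released, round key not pressed, tin and tape measure unmoved in the top view; finished at about 27 s, with the first pry slipping and needing a regrip on the shaft.

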